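# Stage a transformer batch: rail, dies and ready button

### The job

Stage the next transformer batch: hang every transformer by its roller hanger on the sloped rail, letting each one go near the raised end so that it runs down by itself and queues against the stop, and lay the round and the square cover blank fully home in the die cavities that match them. When everything is in place, press the ready button fully down and let go; do not handle the transformers on the lower half of the rail, and leave the other things on the bench where they are.

Things in the scene. Friction and masses are not known exactly. Their poses are not given: they have to be found in the camera images.
- rail: Fixed sloped rail on a dark base plate 120 x 420 x 12 mm. Origin: base's underside; z up, y (level) towards the RAISED end, x across; -x is the robot's side (yaw under 0.15). Aluminium bar 14 mm wide (x), 12 mm high, from y = -0.16 to 0.21 m, its top at z = 0.175 + 0.1405*y (8 degrees). Stop plate 70 mm wide, z 0.05 to 0.185, face at y = -0.146. At the raised end a post from y = 0.205, up to z = 0.215.
- rail_load (a point): Point on top of the rail near its raised end, the middle of the loading place (y = +0.13 in the rail's frame); same axes as the rail body. Nothing but the rail's bar lies within 70 mm of it.
- rail_stop (a point): Point on the stop plate's face at the rail's top, at the low end (y = -0.146 in the rail's frame).
- hanger1_tab (a point): Centre of the black grip tab, 12 (x) x 40 (y) x 38 (z) mm, on top of a roller hanger with a transformer, at first standing upright on the table. Hanger's axes: z up, x from leg (-x) to free lip (+x). Block at the bottom 70 (x) x 48 (y) x 45 mm: underside 157, top 112 mm below this point. Hook 30 mm wide (y), its roof 19 to 27 mm below. Hung side by side, blocks touch, tabs 48 mm apart. 0.4 to 0.65 kg. May be absent.
- hanger2_tab (a point): Centre of the black grip tab, 12 (x) x 40 (y) x 38 (z) mm, on top of a roller hanger with a transformer, at first standing upright on the table. Hanger's axes: z up, x from leg (-x) to free lip (+x). Block at the bottom 70 (x) x 48 (y) x 45 mm: underside 157, top 112 mm below this point. Hook 30 mm wide (y), its roof 19 to 27 mm below. Hung side by side, blocks touch, tabs 48 mm apart. 0.4 to 0.65 kg. May be absent.
- hanger3_tab (a point): Centre of the black grip tab, 12 (x) x 40 (y) x 38 (z) mm, on top of a roller hanger with a transformer, at first standing upright on the table. Hanger's axes: z up, x from leg (-x) to free lip (+x). Block at the bottom 70 (x) x 48 (y) x 45 mm: underside 157, top 112 mm below this point. Hook 30 mm wide (y), its roof 19 to 27 mm below. Hung side by side, blocks touch, tabs 48 mm apart. 0.4 to 0.65 kg. May be absent.
- hanger4_tab (a point): Centre of the black grip tab, 12 (x) x 40 (y) x 38 (z) mm, on top of a roller hanger with a transformer, at first standing upright on the table. Hanger's axes: z up, x from leg (-x) to free lip (+x). Block at the bottom 70 (x) x 48 (y) x 45 mm: underside 157, top 112 mm below this point. Hook 30 mm wide (y), its roof 19 to 27 mm below. Hung side by side, blocks touch, tabs 48 mm apart. 0.4 to 0.65 kg. May be absent.
- hanger1_roller (a point): Lowest point of this hanger's free-turning white roller (22 mm, axle along x), 52 mm below the tab's centre; it runs on the rail's top, about 0.3 m/s when let go. Leg at x = -12 to -17 mm, from block to roof; lip at x = +12 to +17 mm, ending 17 mm below this point; block top 60 mm below it. The rail enters under the lip from +x, then the hanger is lowered so the lip goes down behind the rail.
- hanger2_roller (a point): Lowest point of this hanger's free-turning white roller (22 mm, axle along x), 52 mm below the tab's centre; it runs on the rail's top, about 0.3 m/s when let go. Leg at x = -12 to -17 mm, from block to roof; lip at x = +12 to +17 mm, ending 17 mm below this point; block top 60 mm below it. The rail enters under the lip from +x, then the hanger is lowered so the lip goes down behind the rail.
- hanger3_roller (a point): Lowest point of this hanger's free-turning white roller (22 mm, axle along x), 52 mm below the tab's centre; it runs on the rail's top, about 0.3 m/s when let go. Leg at x = -12 to -17 mm, from block to roof; lip at x = +12 to +17 mm, ending 17 mm below this point; block top 60 mm below it. The rail enters under the lip from +x, then the hanger is lowered so the lip goes down behind the rail.
- hanger4_roller (a point): Lowest point of this hanger's free-turning white roller (22 mm, axle along x), 52 mm below the tab's centre; it runs on the rail's top, about 0.3 m/s when let go. Leg at x = -12 to -17 mm, from block to roof; lip at x = +12 to +17 mm, ending 17 mm below this point; block top 60 mm below it. The rail enters under the lip from +x, then the hanger is lowered so the lip goes down behind the rail.
- round_blank_boss (a point): Centre of the holding boss of the round aluminium cover blank: a disc 90 mm in diameter, 10 mm thick, with a central round boss 26 mm in diameter and 26 mm high on top. The point is half-way up the boss, 23 mm above the disc's underside. Mass 0.2 kg.
- square_blank_boss (a point): Centre of the holding boss of the square aluminium cover blank: a plate 80 x 80 x 10 mm, sides along its x and y, with a central bar-shaped boss 20 (x) x 40 (y) x 26 (high) mm on top. The point is half-way up the boss, 23 mm above the plate's underside. Mass 0.2 kg.
- round_die_floor (a point): Centre of the floor of the round cavity in a fixed square steel die block (120 x 120 x 22 mm). Cavity 95 mm in diameter, 8 mm deep, so the block's top is 8 mm above this point. A seated round blank has its boss point 23 mm above this point.
- square_die_floor (a point): Centre of the floor of the square cavity in a fixed steel die block (120 x 120 x 22 mm). Cavity 85 x 85 mm with sides along this point's x and y, 8 mm deep. A seated square blank has its boss point 23 mm above this point.
- ready (a joint): Travel of the ready button in m: 0 is up, 0.006 is fully down; it springs back. About 5 N presses it fully.
- ready_top (a point): Centre of the top face of the ready button, a grey cap 36 mm in diameter in a round dark housing 52 mm in diameter on the table; pressed straight down.
- spool: Black plastic wire spool, 52 mm across, 48 mm high, a bystander to be left alone; origin in the middle of its underside.
- capacitor: Aluminium capacitor can, 44 mm across, 75 mm high, a bystander to be left alone; origin in the middle of its underside.
- flux_jar: Amber glass jar, 56 mm across, 60 mm high, a bystander to be left alone; origin in the middle of its underside.
- driver: Screwdriver with orange handle lying on the table, a bystander to be left alone; origin in the middle of its underside.
- spanner: Steel spanner lying on the table, a bystander to be left alone; origin in the middle of its underside.
Things that resemble listed ones, but are neither listed nor needed, are in the scene too. Of the things that look like the part that bears ready, the smaller one is meant.

How it is judged:
By the outcome, as a careful person would: the job done as asked, in the order asked, and still so for the second after the job is handed in, with the robot touching nothing.
Of hanger1, hanger2, hanger3, hanger4 only 3 to 4 are there at a start; the rules pass over those that are not, and their reading is None.
At some moment in a run one of round_blank, square_blank may be knocked a few centimetres aside while the robot is not near it.
It also fails if it takes over 200 s, if anything falls off the work surface, if the arm or the gripper's body presses on something with over 40 N, if the wrist force passes 120 N, or if a joint passes its speed limit or range.

### The arm

A 7-joint arm with a two-finger parallel gripper is mounted at the origin on the work surface. World frame = base frame: x ahead of the robot, y to its left, z up, the work surface at z = 0. Lengths are in mm, angles in rad, forces in N, time in s.
With the tool pointing down it reaches from about 400 to 900 mm from the base axis. Payload 5.5 kg.
Tool frame: the origin (TCP) lies midway between the tips of the shut fingers; the grasp point (between the pads) lies 19 mm behind it; y points along the fingers, x is the direction in which the jaws open and shut, and the axes are right-handed (so a half turn about y gives the same grasp; the last joint's range is limited). The gripper opens to 92 mm and grips with 3 to 60 N. Pads are 19 mm wide; open, the fingers measure 130 mm over their backs; the gripper's body (75 mm by 190 mm) begins 47 mm behind the grasp point.
Start: joints at [1.517, 0.501, -0.427, 1.55, 0.221, 1.138, -0.21], TCP at [202.526, -617.643, 226.729] pointing down, gripper open.
Joint ranges: [-2.88, 2.88], [-0.31, 2.03], [-1.54, 1.56], [0.2, 2.42], [-1.41, 4.55], [0.19, 2.02], [-2.57, 2.57]. Speed limits (rad/s): [2.57, 2.57, 3.14, 3.14, 3.14, 3.14, 3.14].

### API

Orientations are given as [roll, pitch, yaw] about the fixed x, y, z axes, in that order (R = Rz(yaw) Ry(pitch) Rx(roll)).
In Python, from cell import telemetry, cams, workorder gives the robot as it stands.
- The arm moves only by the tool step_arm, never from a script. Its argument "deltas" is a list of rows, each an object of numbers: "x", "y", "z": the shift along the tool's x, y, z in m; "ax", "ay", "az": the turn, a rotation vector about the tool's x, y, z in rad. A call has 1 to 20 rows; each row shifts and turns the commanded pose from where the row before left it, along the tool's axes as they then stand; what a row does not reach is not made up. A row lasts 1/10 s, in which the tool goes at most 50 mm and 8.59 degrees, less where a joint would pass 70% of its speed; a pose out of reach is approached as far as the arm can. A call is refused whole if a number of a shift passes 0.05 or a number of a turn 0.15, either way. A call with a gripper value outside its range is refused whole. "grip" is the opening, from -1 (shut) to 1 (fully open), so that 0 is half open, set as the call begins (left out, the last holds). The fingers move at their own pace and stop on an object; "force" is the grip in N (left out, the last holds). Time passes only in rows, so rows that do not move let the fingers close. It gives the time, the measured TCP pose, the force and the opening at its end, in the units of the state.
- telemetry.get_state(): the state, without advancing time (a new reading comes with each control period).
- cams.camera(name): name is "scene" or "top"; returns the picture (480x640x3 uint8, red, green, blue); there is no depth.
- cams.get_calibration(name): a dict with "intrinsics" (3x3 intrinsics, pixels), "camera_from_world" (4x4, takes a point from world to camera coordinates). Camera axes: x right, y down, z forward; pixel columns grow to the right and rows downward; lengths in mm; the calibration is good to about 2 mm. A picture is of the moment at which its call begins. get_calibration takes no time and is no camera call.
- workorder.sign_off(): hands the job in, once; it reports no verdict.
The state is a dict: "clock": time; "joint_positions": joint angles; "joint_velocities": joint speeds; "effort": joint torques, N m; "tool_pos": TCP position; "orientation": TCP orientation; "contact_force": force on the tool from outside, world axes, zero at the start; "moment": the same for the moment, N m; "width": opening from 0.0 (shut) to 1.0 (fully open).
Only numpy, scipy, OpenCV 4.12 (cv2) and the standard library are available. Lean on these libraries where they do the work, as an engineer would, in place of code of your own. Each camera call takes 0.05 s, during which the arm holds its last target.

## Working session

There is one attempt and no reset: what is moved stays moved. The work goes in short steps, Python scripts to look and compute and a tool call to move; the robot and the scene stay as the last step left them, time stands still between calls to the robot, and variables do not carry over. Pictures are saved under pics/ and viewed, and the job is handed in when it is done.

Besides the shell and the picture viewer there is one more tool, called after "Call:" as a command line: name --argument value ..., lists and objects as JSON in quotes. step_arm: Moves the arm, as the interface text tells. Its arguments: {"type":"object","properties":{"deltas":{"type":"array"},"grip":{"type":"number"},"force":{"type":"number"}},"required":["deltas"]}

```bash
mkdir -p pics; ls; cat > h.py <<'E'
import numpy as np,cv2
from cell import telemetry,cams,workorder
def snap(n,f,crop=None,s=1):
    im=cams.camera(n); 
    np.save('/tmp/%s.npy'%n,im)
    o=im[:,:,::-1]
    if crop: x0,y0,x1,y1=crop; o=o[y0:y1,x0:x1]
    o=cv2.resize(o,None,fx=s,fy=s,interpolation=cv2.INTER_CUBIC) if s!=1 else o
    cv2.imwrite('pics/'+f,o); return im
def cal(n):
    c=cams.get_calibration(n); return np.array(c['intrinsics']),np.array(c['camera_from_world'])
def proj(n,p):
    K,T=cal(n); q=T[:3,:3]@np.array(p,float)+T[:3,3]; q=K@q; return q[:2]/q[2]
def ray(n,u,v):
    K,T=cal(n); R=T[:3,:3]; c=-R.T@T[:3,3]; d=R.T@np.linalg.inv(K)@np.array([u,v,1.]); return c,d/np.linalg.norm(d)
def onz(n,u,v,z):
    c,d=ray(n,u,v); return c+d*(z-c[2])/d[2]
def tri(uvs,uvt):
    c1,d1=ray('scene',*uvs); c2,d2=ray('top',*uvt)
    A=np.stack([d1,-d2],1); s=np.linalg.lstsq(A,c2-c1,rcond=None)[0]
    a=c1+s[0]*d1;b=c2+s[1]*d2; return (a+b)/2,np.linalg.norm(a-b)
E
python3 - <<'E'
from h import *
np.set_printoptions(precision=3,suppress=True)
print(telemetry.get_state())
for n in('scene','top'):
    snap(n,n+'0.png'); K,T=cal(n); print(n,K,T, -T[:3,:3].T@T[:3,3])
E
```

```text
pics
{'clock': 0.0, 'joint_positions': array([ 1.517,  0.502, -0.427,  1.551,  0.221,  1.138, -0.21 ]), 'joint_velocities': array([ 0.002,  0.001,  0.001,  0.   ,  0.   , -0.001, -0.001]), 'effort': array([  0.   , -56.659,  -5.816, -27.911,  -0.069,   0.031,   0.   ]), 'tool_pos': array([ 202.246, -616.983,  225.671]), 'orientation': array([-1.571,  0.002, -1.254]), 'contact_force': array([-0.23 ,  0.103,  1.172]), 'moment': array([ 0.05 , -0.06 , -0.059]), 'width': 0.9978006842103199}
scene [[498.73    0.    321.042]
 [  0.    498.73  242.471]
 [  0.      0.      1.   ]] [[  -0.062    0.998    0.022  131.617]
 [   0.611    0.055   -0.79  -203.224]
 [  -0.789   -0.035   -0.613 1638.443]
 [   0.       0.       0.       1.   ]] [1425.743  -62.145  840.543]
top [[622.635   0.    323.763]
 [  0.    622.635 231.102]
 [  0.      0.      1.   ]] [[   0.009   -1.       0.005  -85.674]
 [  -0.99    -0.009   -0.142  502.686]
 [   0.142   -0.004   -0.99  1402.752]
 [   0.       0.       0.       1.   ]] [ 298.994  -75.511 1460.359]
```

View pics/scene0.png

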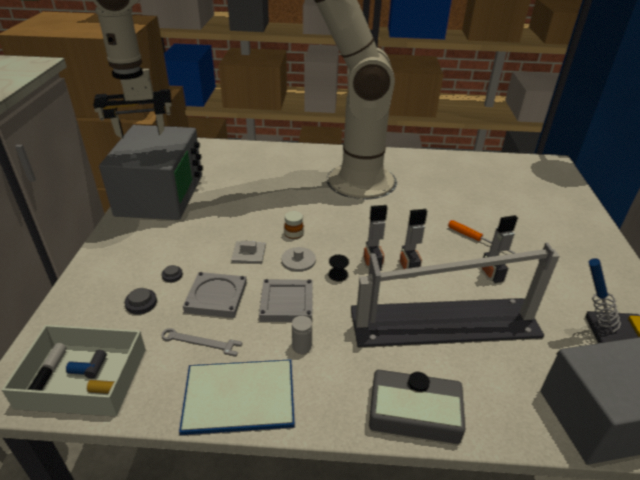

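View pics/top0.png

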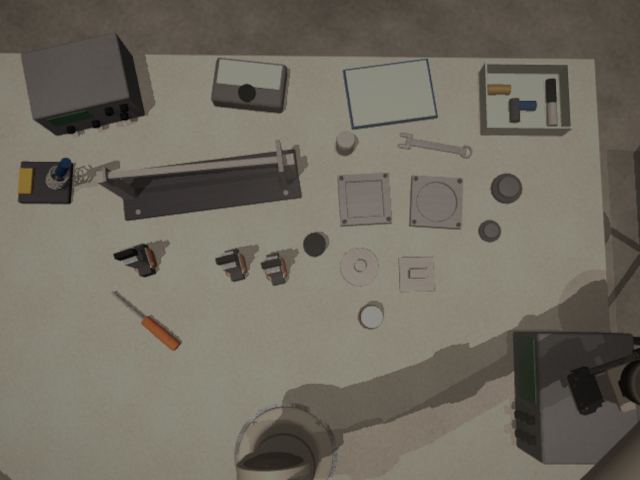

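Scene: three hangers, tabs at about (378,212), (417,215), (507,222). In the scene view the rail runs from its stop at (370,265) to its raised end at (548,250). Two buttons are at (172,272) and (140,299). Next I'll enlarge the working area.

```bash
python3 - <<'E'
from h import *
def c(n,f,b,s):
    im=np.load('/tmp/%s.npy'%n)[:,:,::-1]; x0,y0,x1,y1=b
    cv2.imwrite('pics/'+f,cv2.resize(im[y0:y1,x0:x1],None,fx=s,fy=s,interpolation=cv2.INTER_CUBIC))
c('top','t_left.png',(95,130,305,290),3.8)
c('top','t_right.png',(295,120,535,290),3.3)
c('scene','s_right.png',(340,190,570,350),3.4)
c('scene','s_left.png',(115,205,355,360),3.3)
E
```

```text
(no output)
```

View pics/t_left.png

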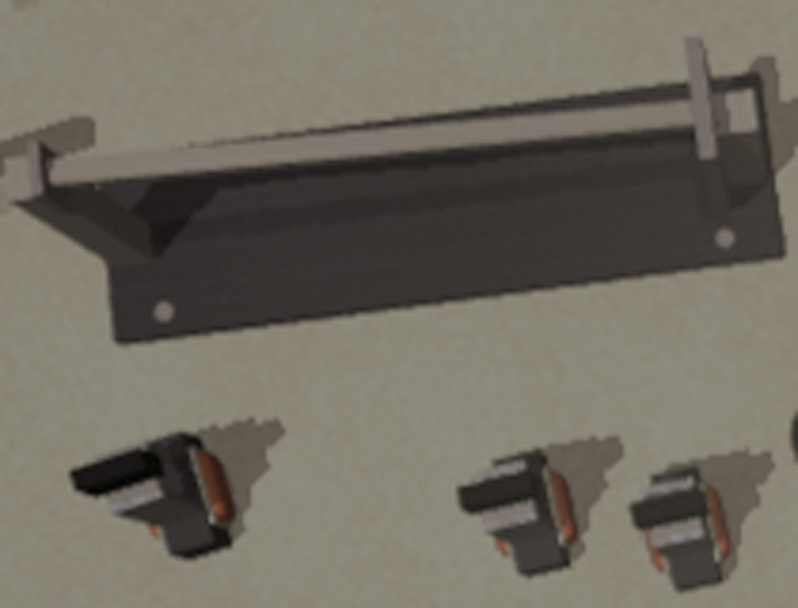

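View pics/t_right.png

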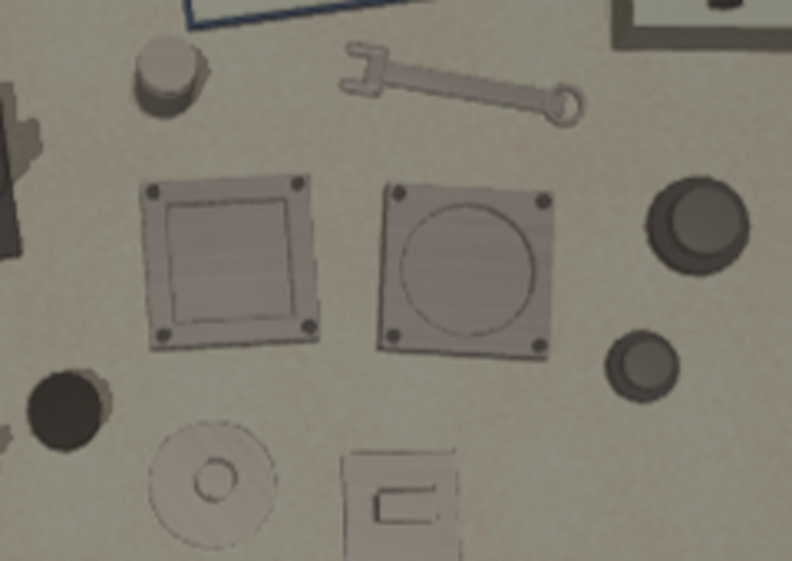

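View pics/s_right.png

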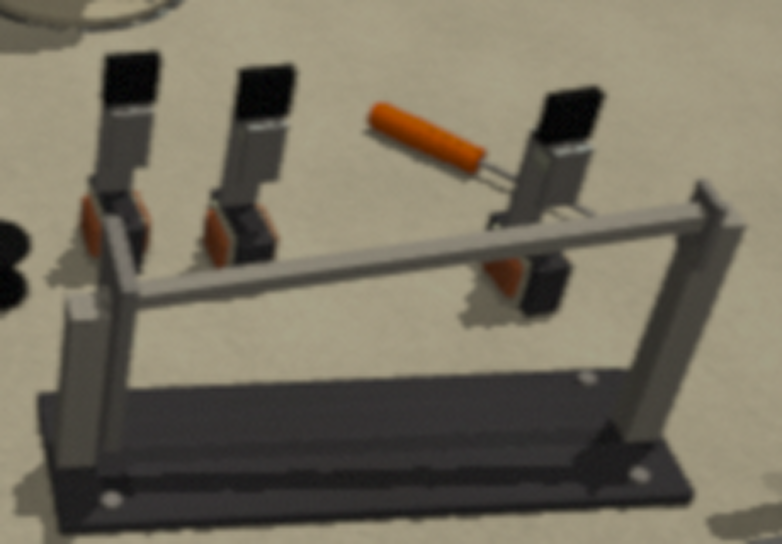

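View pics/s_left.png

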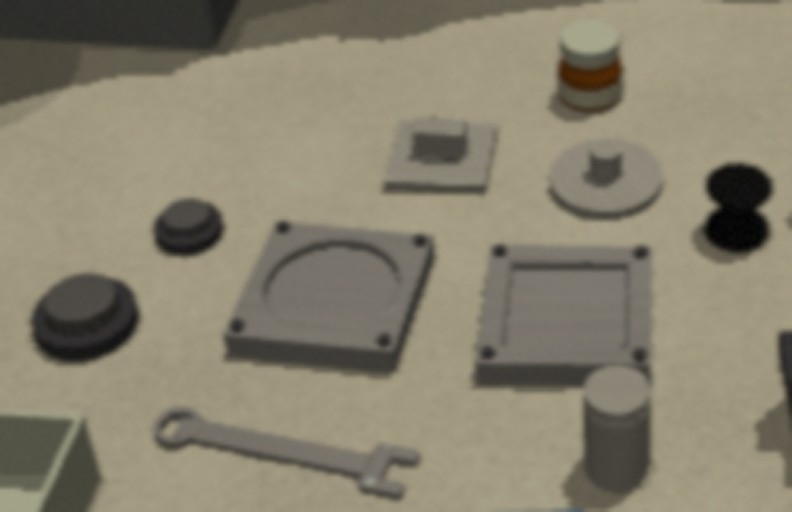

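```bash
python3 - <<'E'
from h import *
def c(n,b,s):
    im=np.load('/tmp/%s.npy'%n)[:,:,::-1]; x0,y0,x1,y1=b
    o=np.clip(im[y0:y1,x0:x1].astype(float)*1.8,0,255).astype(np.uint8)
    return cv2.resize(o,None,fx=s,fy=s,interpolation=cv2.INTER_NEAREST)
s=[c('scene',b,4.4) for b in((358,200,418,280),(396,200,456,280),(478,210,538,290))]
t=[c('top',b,4.4) for b in((258,240,318,295),(213,240,273,295),(108,235,168,290))]
cv2.imwrite('pics/h.png',np.vstack([np.hstack(s),np.hstack(t)]))
E
```

```text
(no output)
```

View pics/h.png

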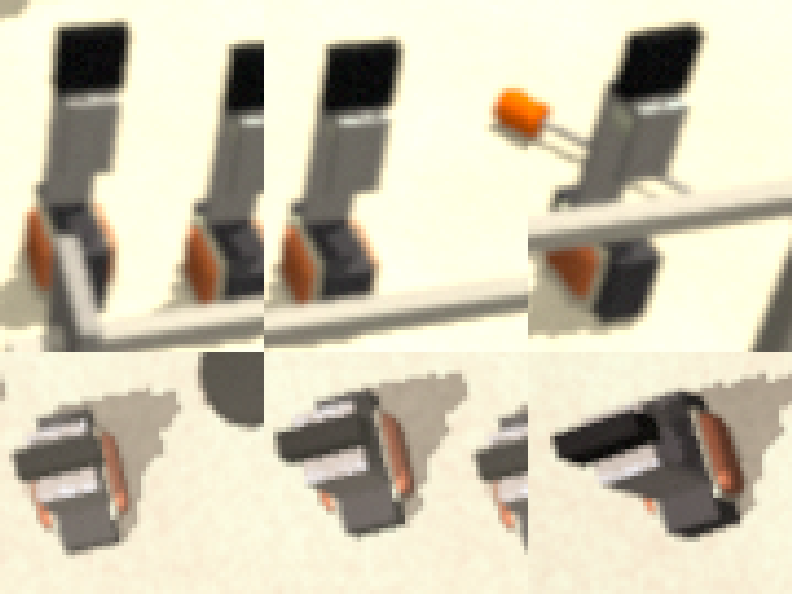

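All three hangers show the lip as the short strip at the front (world +x) and the leg behind it. Now enlarged crops of the blanks, dies, buttons and rail for pixel picking.

```bash
cat >> h.py <<'E'
def crop(n,f,b,s,gain=1.8,grid=10):
    im=np.load('/tmp/%s.npy'%n)[:,:,::-1]; x0,y0,x1,y1=b
    sub=im[y0:y1,x0:x1].astype(float)
    lo,hi=np.percentile(sub,2),np.percentile(sub,98)
    o=np.clip((sub-lo)/(hi-lo)*255,0,255).astype(np.uint8)
    o=cv2.resize(o,None,fx=s,fy=s,interpolation=cv2.INTER_CUBIC)
    for u in range((x0//grid+1)*grid,x1,grid):
        X=int((u-x0+.5)*s); cv2.line(o,(X,0),(X,5),(0,0,255),1); cv2.putText(o,str(u),(X-10,16),0,.35,(0,0,255),1)
    for v in range((y0//grid+1)*grid,y1,grid):
        Y=int((v-y0+.5)*s); cv2.line(o,(0,Y),(5,Y),(0,0,255),1); cv2.putText(o,str(v),(6,Y+4),0,.35,(0,0,255),1)
    cv2.imwrite('pics/'+f,o)
E
python3 - <<'E'
from h import *
crop('top','tb.png',(332,240,444,300),7)
crop('top','td.png',(332,168,512,246),4.4)
crop('top','trail.png',(95,135,305,225),3.8)
crop('scene','srail.png',(345,235,560,350),3.7)
E
```

```text
(no output)
```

View pics/tb.png

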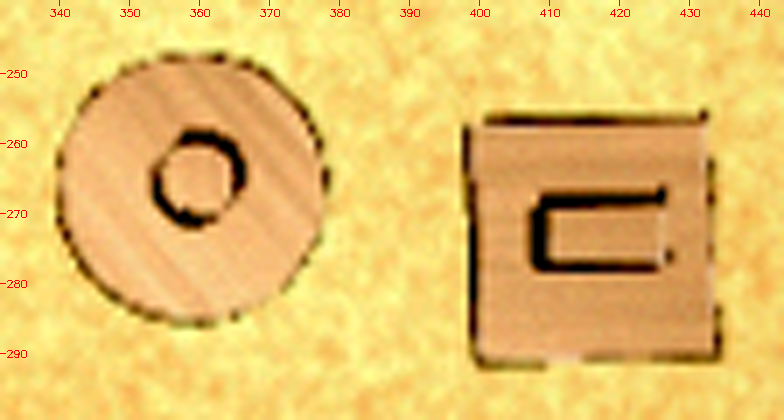

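View pics/td.png

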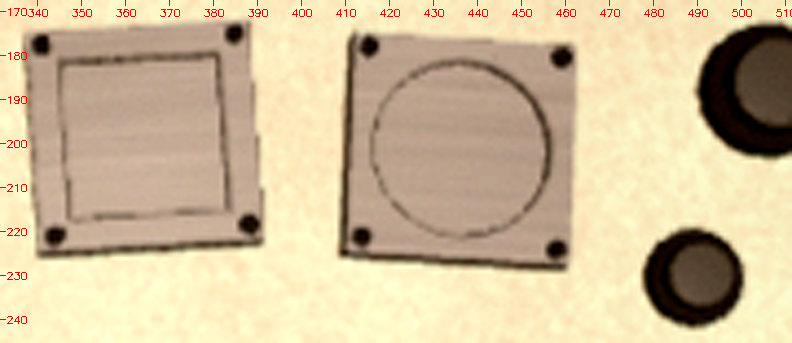

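View pics/trail.png

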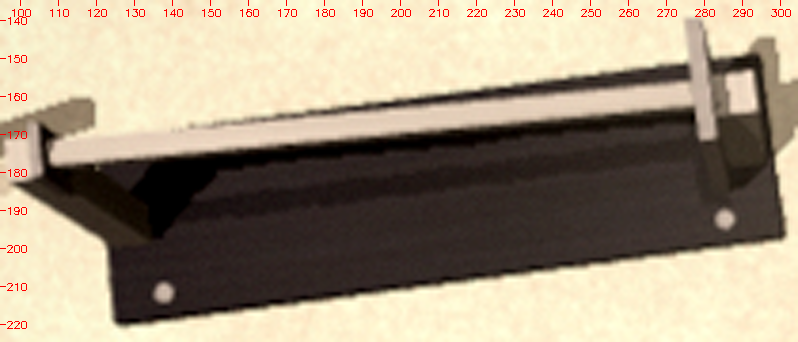

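View pics/srail.png

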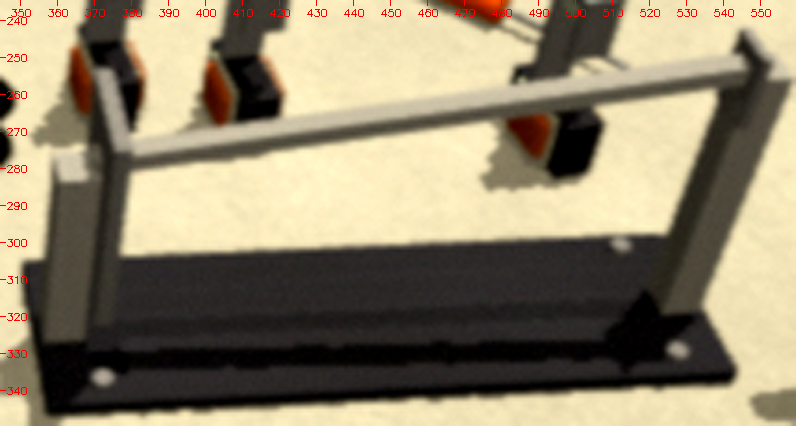

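Top view: bar centre line from (107.7,174.5) at the post to (277,159.5) at the stop. Square cavity centre is about (363.5,198.5) and round cavity centre about (436,201). The small button is at (491,230) and the large one at (507,188). The small button is the one meant.

```bash
python3 - <<'E'
from h import *
np.set_printoptions(precision=1,suppress=True)
T=lambda x,y:(95+x/3.8-.5,135+y/3.8-.5)
S=lambda x,y:(345+x/3.7-.5,235+y/3.7-.5)
a=onz('top',*T(50,152),203.8); b=onz('top',*T(694,95),154.5)
print('bar top view',a,b,np.linalg.norm((a-b)[:2]),351, 'yaw',np.arctan2(-(a-b)[0],(a-b)[1]))
# scene: bar top face centre line
a=onz('scene',*S(745,66),203.8); b=onz('scene',*S(132,148),154.5)
print('bar scene',a,b,np.linalg.norm((a-b)[:2]),'yaw',np.arctan2(-(a-b)[0],(a-b)[1]))
for nm,f,n,p in(('LL',T,'top',(118,323)),('LR',T,'top',(784,237)),('UR',T,'top',(760,57))):
    for z in(0,12): print(nm,z,onz(n,*f(*p),z))
for nm,p in(('far-left(-x,-y)',(22,263)),('near left(+x,-y)',(48,413)),('near right',(735,372))): print(nm,onz('scene',*S(*p),12 if 'far' in nm else 12))
# screws
for p in((164,292),(725,218)): print('screw top',onz('top',*T(*p),12))
for p in((621,244),(103,377),(678,350)): print('screw scene',onz('scene',*S(*p),12))
E
```

```text
bar top view [593.  366.2 203.8] [641.3  21.2 154.5] 348.3905047021834 351 yaw 0.13887450456855485
bar scene [597.  365.5 203.8] [639.4  27.5 154.5] 340.58853663751694 yaw 0.12475458320652953
LL 0 [532.  389.1   0. ]
LL 12 [530.  385.3  12. ]
LR 0 [590.7 -25.7   0. ]
LR 12 [588.3 -26.1  12. ]
UR 0 [707.   -8.8   0. ]
UR 12 [703.6  -9.4  12. ]
far-left(-x,-y) [592.1 -26.8  12. ]
near left(+x,-y) [712.9  -9.9  12. ]
near right [648.2 401.1  12. ]
screw top [549.8 357.9  12. ]
screw top [600.   10.9  12. ]
screw scene [542.6 358.7  12. ]
screw scene [682.8  22.5  12. ]
screw scene [633.  371.3  12. ]
```

```bash
python3 - <<'E'
from h import *
np.set_printoptions(precision=1,suppress=True)
s=np.load('/tmp/scene.npy').max(2)
C=[]
for b in((362,200,396,228),(400,203,434,232),(490,210,524,238)):
    x0,y0,x1,y1=b; m=(s[y0:y1,x0:x1]<38).astype(np.uint8)
    n,l,st,ce=cv2.connectedComponentsWithStats(m); k=1+st[1:,4].argmax()
    c=ce[k]+[x0,y0]; print(st[k],c, onz('scene',*c,157)); C.append(c)
t=np.load('/tmp/top.npy')
crop('top','th1.png',(215,240,300,290),9)
crop('top','th3.png',(105,235,165,285),11)
E
```

```text
[  9   6  15  16 204] [377.9 213. ] [416.   28.9 157. ]
[ 10   7  16  16 209] [417.2 217. ] [424.3 123.4 157. ]
[  7   6  20  17 217] [506.5 224.1] [434.4 334.1 157. ]
```

View pics/th1.png

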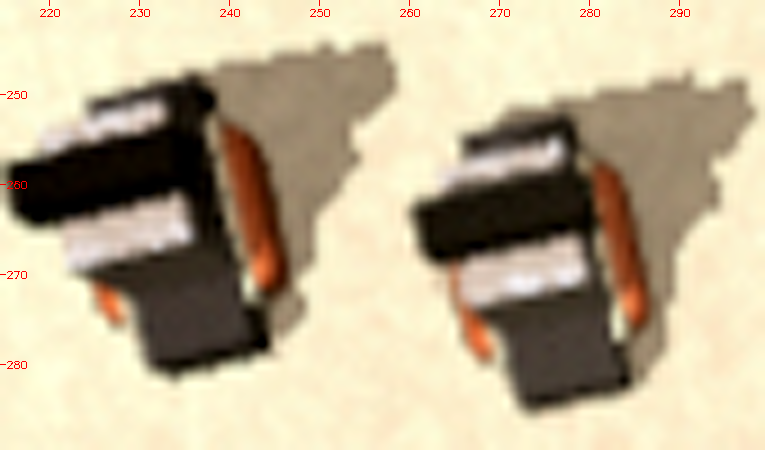

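View pics/th3.png

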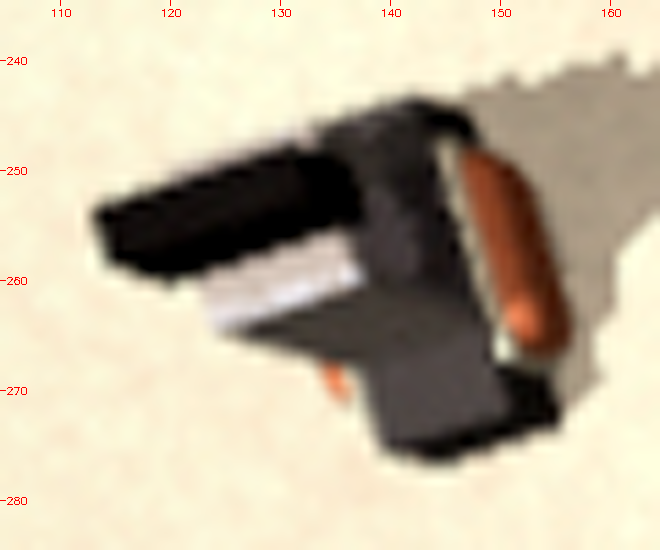

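```bash
python3 - <<'E'
from h import *
np.set_printoptions(precision=2,suppress=True)
A=lambda x,y:(x/9+214.5,y/9+239.5); B=lambda x,y:(x/11+104.5,y/11+234.5)
for nm,sc,f,c,e,be in (('H1',(377.9,213),A,(503,218),[(413,208),(565,173)],[(525,408),(630,380)]),
 ('H2',(417.2,217),A,(97,178),[(8,165),(185,128)],[(165,378),(268,348)]),
 ('H3',(506.5,224.1),B,(228,218),[(93,215),(310,145)],[(435,462),(560,425)])):
    p,g=tri(sc,f(*c)); q=onz('top',*f(*c),157)
    d=onz('top',*f(*e[0]),176)-onz('top',*f(*e[1]),176)
    d2=onz('top',*f(*be[0]),0)-onz('top',*f(*be[1]),0)
    print(nm,p,g,q,'edge len',np.linalg.norm(d),np.arctan2(-d[0],d[1]),'blk',np.linalg.norm(d2),np.arctan2(-d2[0],d2[1]))
D=lambda x,y:(332+x/4.4-.5,168+y/4.4-.5); E=lambda x,y:(332+x/7-.5,240+y/7-.5)
print('button',onz('top',*D(700,275),20),onz('top',*D(694,278),0))
c=[onz('top',*D(*p),22) for p in((58,62),(217,53),(231,210),(71,219))]
print('sqcav',np.mean(c,0),[np.linalg.norm(c[i]-c[i-1]) for i in range(4)],[np.arctan2(*(c[i]-c[i-1])[:2])%(np.pi/2) for i in range(4)])
c=[onz('top',*D(*p),22) for p in((460,60),(460,237),(370,148),(551,152))]
print('rdcav',np.mean(c,0),np.linalg.norm(c[0]-c[1]),np.linalg.norm(c[2]-c[3]))
c=[onz('top',*E(*p),10) for p in((193,52),(193,326),(57,190),(328,190))]
print('rblank',np.mean(c,0),np.linalg.norm(c[0]-c[1]),np.linalg.norm(c[2]-c[3])); print(onz('top',*E(198,178),36))
c=[onz('top',*E(*p),z) for p,z in(((465,122),10),((705,115),10),((718,358),0),((476,363),0))]
print('sqblank',np.mean(c,0),[np.linalg.norm(c[i]-c[i-1]) for i in range(4)],[np.arctan2(*(c[i]-c[i-1])[:2])%(np.pi/2) for i in range(4)]); print(onz('top',*E(600,232),36))
E
```

```text
H1 [415.85  29.85 157.  ] 1.8279045635757682 [415.89  30.77 157.  ] edge len 35.752026901961464 0.2370380978427558 blk 28.17689760936353 0.2699938268151513
H2 [424.25 124.45 157.15] 2.2919720936690813 [424.37 125.63 157.  ] edge len 41.391367964262095 0.2173801451968653 blk 27.748280564552484 0.29395112355858755
H3 [432.82 335.38 156.15] 1.499816960052636 [432.87 335.88 157.  ] edge len 42.31785631289546 0.32790633629899096 blk 27.428170633574585 0.3005731353273385
button [ 512.08 -471.64   20.  ] [ 513.37 -473.85    0.  ]
sqcav [ 584.25 -175.77   22.  ] [np.float64(85.62871168723329), np.float64(85.5794582154013), np.float64(85.72340504372355), np.float64(85.40802694756155)] [np.float64(1.4858949303032203), np.float64(1.5031095744011673), np.float64(1.4879146785401611), np.float64(1.5042509766354564)]
rdcav [ 578.63 -344.74   22.  ] 96.2910080725783 96.81355025078011
rblank [ 424.42 -164.27   10.  ] 91.58992759914105 90.41967427355875
[ 425.86 -164.39   36.  ]
sqblank [ 409.25 -297.77    5.  ] [np.float64(80.541623511517), np.float64(80.42375270873669), np.float64(81.27240184643189), np.float64(80.98021867847687)] [np.float64(1.517503647403191), np.float64(1.532250266458413), np.float64(1.5107782302754622), np.float64(1.541221990849931)]
[ 409.36 -296.01   36.  ]
```

Triangulated tab heights are 156–157 mm against 157 expected, cavity sides 85.5 against 85, and blanks 91 and 80.7, so the measurements are sound. Next is a move planner.

```bash
cat >> h.py <<'E'
from scipy.spatial.transform import Rotation as Ro
def plan(pt,yaw=None):
    s=telemetry.get_state(); p=np.array(s['tool_pos']); R=Ro.from_euler('xyz',s['orientation']).as_matrix()
    y0=np.arctan2(R[1,0],R[0,0])
    out={'p':p.round(1),'yaw':round(float(y0),3),'tilt':np.degrees(np.arccos(-R[2,1])).round(2),'F':np.array(s['contact_force']).round(1),'w':round(s['width'],3),'t':round(s['clock'],2)}
    if yaw is not None:
        out['dyaw(ay=-)']=round(yaw-y0,3)
        R=Ro.from_euler('xyz',[-np.pi/2,0,yaw]).as_matrix()
    d=R.T@(np.array(pt)-p); out['shift xyz mm']=d.round(1); out['rows']=float(np.abs(d).max()/40)
    for k,v in out.items(): print(k,v,end='; ')
    print()
E
python3 - <<'E'
from h import *
plan([500,-300,330],0.32)
E
```

```text
p [ 202.2 -617.1  225.8]; yaw -1.254; tilt 0.1; F [-0.2  0.6  0.6]; w 1.0; t 0.1; dyaw(ay=-) 1.574; shift xyz mm [ 382.4 -104.2  207.3]; rows 9.559473907322506;
```

Call:
step_arm --deltas '[{"y": -0.05}, {"y": -0.05}, {"ay": -0.143}, {"ay": -0.143}, {"ay": -0.143}, {"ay": -0.143}, {"ay": -0.143}, {"ay": -0.143}, {"ay": -0.143}, {"ay": -0.143}, {"ay": -0.143}, {"ay": -0.143}, {"ay": -0.143}, {"x": 0.038, "z": 0.02}, {"x": 0.038, "z": 0.02}, {"x": 0.038, "z": 0.02}, {"x": 0.038, "z": 0.02}, {"x": 0.038, "z": 0.02}, {"x": 0.038, "z": 0.02}, {"x": 0.038, "z": 0.02}]'

```text
schema error: expected keys x, y, z, ax, ay, az
```

```bash
python3 - <<'E'
from h import *
plan([432.8,335.6,260],0.31)
plan([500,0,300],0.31)
E
```

```text
p [ 202.2 -617.1  225.8]; yaw -1.254; tilt 0.1; F [-0.2  0.6  0.6]; w 1.0; t 0.1; dyaw(ay=-) 1.564; shift xyz mm [510.2 -34.2 836.9]; rows 20.923251407595494; 
p [ 202.2 -617.1  225.8]; yaw -1.254; tilt 0.1; F [-0.2  0.6  0.6]; w 1.0; t 0.1; dyaw(ay=-) 1.564; shift xyz mm [471.8 -74.2 496.8]; rows 12.420674247029371;
```

All keys are needed.

Call:
step_arm --deltas '[{"x": 0, "y": -0.05, "z": 0, "ax": 0, "ay": 0, "az": 0}, {"x": 0, "y": -0.05, "z": 0, "ax": 0, "ay": 0, "az": 0}, {"x": 0, "y": 0, "z": 0, "ax": 0, "ay": -0.143, "az": 0}, {"x": 0, "y": 0, "z": 0, "ax": 0, "ay": -0.143, "az": 0}, {"x": 0, "y": 0, "z": 0, "ax": 0, "ay": -0.143, "az": 0}, {"x": 0, "y": 0, "z": 0, "ax": 0, "ay": -0.143, "az": 0}, {"x": 0, "y": 0, "z": 0, "ax": 0, "ay": -0.143, "az": 0}, {"x": 0, "y": 0, "z": 0, "ax": 0, "ay": -0.143, "az": 0}, {"x": 0, "y": 0, "z": 0, "ax": 0, "ay": -0.143, "az": 0}, {"x": 0, "y": 0, "z": 0, "ax": 0, "ay": -0.143, "az": 0}, {"x": 0, "y": 0, "z": 0, "ax": 0, "ay": -0.143, "az": 0}, {"x": 0, "y": 0, "z": 0, "ax": 0, "ay": -0.143, "az": 0}, {"x": 0, "y": 0, "z": 0, "ax": 0, "ay": -0.143, "az": 0}, {"x": 0.038, "y": 0, "z": 0.02, "ax": 0, "ay": 0, "az": 0}, {"x": 0.038, "y": 0, "z": 0.02, "ax": 0, "ay": 0, "az": 0}, {"x": 0.038, "y": 0, "z": 0.02, "ax": 0, "ay": 0, "az": 0}, {"x": 0.038, "y": 0, "z": 0.02, "ax": 0, "ay": 0, "az": 0}, {"x": 0.038, "y": 0, "z": 0.02, "ax": 0, "ay": 0, "az": 0}, {"x": 0.038, "y": 0, "z": 0.02, "ax": 0, "ay": 0, "az": 0}, {"x": 0.038, "y": 0, "z": 0.02, "ax": 0, "ay": 0, "az": 0}]'

```text
clock: 2.1
tool_pos: [411.8, -399.8, 326.4]
orientation: [-1.57, 0.0, 0.319]
contact_force: [0.5, -0.8, -0.6]
width: 0.999
```

```bash
python3 - <<'E'
from h import *
plan([432.8,335.6,260],0.31)
plan([500,0,300],0.31)
print(telemetry.get_state()['joint_positions'])
E
```

```text
p [ 411.8 -399.8  326.4]; yaw 0.319; tilt 0.03; F [ 0.5 -0.8 -0.6]; w 0.999; t 2.1; dyaw(ay=-) -0.009; shift xyz mm [244.3  66.4 694. ]; rows 17.34921971330821; 
p [ 411.8 -399.8  326.4]; yaw 0.319; tilt 0.03; F [ 0.5 -0.8 -0.6]; w 0.999; t 2.1; dyaw(ay=-) -0.009; shift xyz mm [205.9  26.4 353.9]; rows 8.84664255274209; 
[ 1.38959537  0.35995889 -0.85828188  1.61214074  0.28049942  1.29927174
  0.80565345]
```

Call:
step_arm --deltas '[{"x": 0.023, "y": 0.003, "z": 0.039, "ax": 0, "ay": 0, "az": 0}, {"x": 0.023, "y": 0.003, "z": 0.039, "ax": 0, "ay": 0, "az": 0}, {"x": 0.023, "y": 0.003, "z": 0.039, "ax": 0, "ay": 0, "az": 0}, {"x": 0.023, "y": 0.003, "z": 0.039, "ax": 0, "ay": 0, "az": 0}, {"x": 0.023, "y": 0.003, "z": 0.039, "ax": 0, "ay": 0, "az": 0}, {"x": 0.023, "y": 0.003, "z": 0.039, "ax": 0, "ay": 0, "az": 0}, {"x": 0.023, "y": 0.003, "z": 0.039, "ax": 0, "ay": 0, "az": 0}, {"x": 0.023, "y": 0.003, "z": 0.039, "ax": 0, "ay": 0, "az": 0}, {"x": 0.023, "y": 0.003, "z": 0.039, "ax": 0, "ay": 0, "az": 0}, {"x": 0.005, "y": 0.005, "z": 0.042, "ax": 0, "ay": 0, "az": 0}, {"x": 0.005, "y": 0.005, "z": 0.042, "ax": 0, "ay": 0, "az": 0}, {"x": 0.005, "y": 0.005, "z": 0.042, "ax": 0, "ay": 0, "az": 0}, {"x": 0.005, "y": 0.005, "z": 0.042, "ax": 0, "ay": 0, "az": 0}, {"x": 0.005, "y": 0.005, "z": 0.042, "ax": 0, "ay": 0, "az": 0}, {"x": 0.005, "y": 0.005, "z": 0.042, "ax": 0, "ay": 0, "az": 0}, {"x": 0.005, "y": 0.005, "z": 0.042, "ax": 0, "ay": 0, "az": 0}]'

```text
clock: 3.7
tool_pos: [438.1, 288.2, 264.2]
orientation: [-1.571, 0.0, 0.318]
contact_force: [0.9, -0.1, 0.2]
width: 0.996
```

```bash
python3 - <<'E'
from h import *
plan([432.8,335.6,220],0.31)
snap('top','t1.png',(80,140,320,300),3.3)
snap('scene','s1.png',(340,110,600,310),3)
E
```

```text
p [438.1 288.2 264.2]; yaw 0.318; tilt 0.04; F [ 0.9 -0.1  0.2]; w 0.996; t 3.7; dyaw(ay=-) -0.008; shift xyz mm [ 9.4 44.2 46.7]; rows 1.1685302217874407;
```

View pics/t1.png

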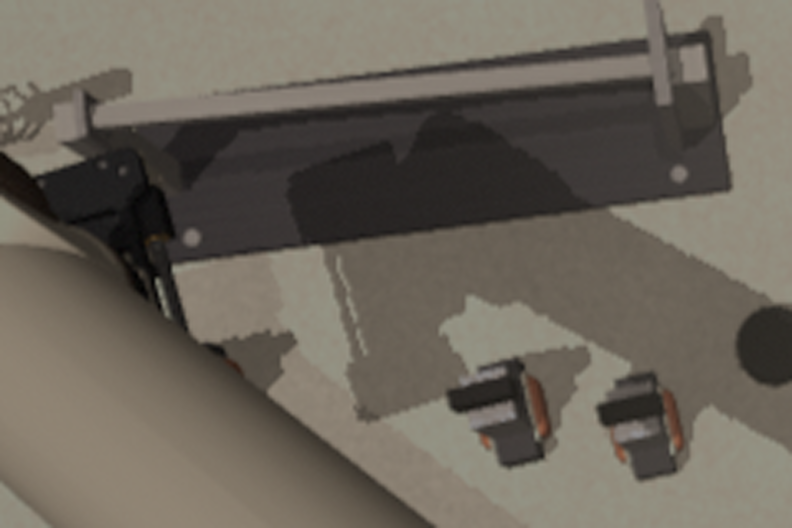

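View pics/s1.png

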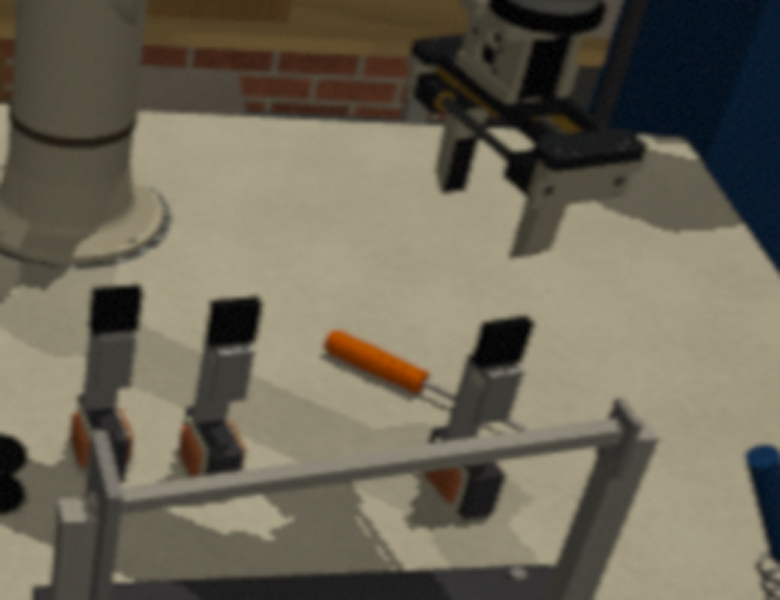

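```bash
python3 - <<'E'
from h import *
print(proj('scene',[438.1,288.2,264.2]),proj('scene',[432.8,335.4,157]))
E
```

```text
[498.16899767 185.22645463] [506.93152575 223.77056595]
```

Call:
step_arm --deltas '[{"x": 0.0045, "y": 0, "z": 0.0235, "ax": 0, "ay": 0.008, "az": 0}, {"x": 0.0045, "y": 0, "z": 0.0235, "ax": 0, "ay": 0, "az": 0}, {"x": 0, "y": 0, "z": 0, "ax": 0, "ay": 0, "az": 0}]'

```text
clock: 4.1
tool_pos: [431.1, 337.5, 264.8]
orientation: [-1.568, 0.0, 0.315]
contact_force: [-0.4, 0.0, -0.2]
width: 0.997
```

```bash
python3 - <<'E'
from h import *
plan([432.8,335.6,142],0.31)
snap('scene','s2.png',(420,110,600,310),3)
print(proj('scene',telemetry.get_state()['tool_pos']))
E
```

```text
p [431.1 337.5 264.8]; yaw 0.315; tilt 0.14; F [-0.4  0.  -0.2]; w 0.997; t 4.1; dyaw(ay=-) -0.005; shift xyz mm [  1.  122.8  -2.4]; rows 3.070812432562539; 
[518.89626371 184.69907757]
```

View pics/s2.png

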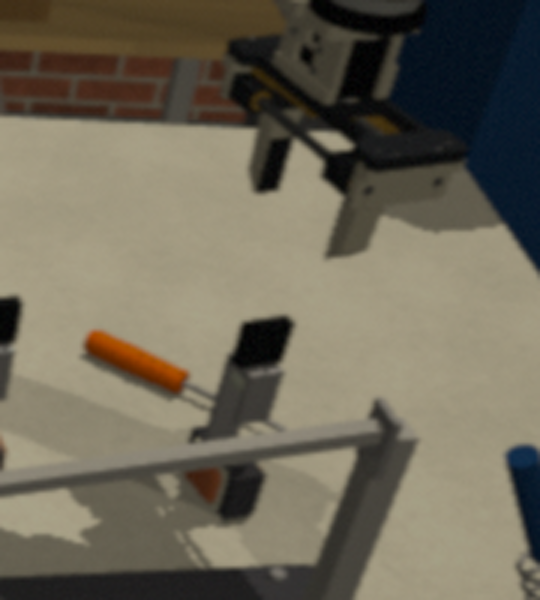

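Call:
step_arm --deltas '[{"x": 0.001, "y": 0.04, "z": -0.002, "ax": 0, "ay": 0.005, "az": 0}, {"x": 0, "y": 0.04, "z": 0, "ax": 0, "ay": 0, "az": 0}, {"x": 0, "y": 0.03, "z": 0, "ax": 0, "ay": 0, "az": 0}, {"x": 0, "y": 0.012, "z": 0, "ax": 0, "ay": 0, "az": 0}, {"x": 0, "y": 0, "z": 0, "ax": 0, "ay": 0, "az": 0}]'

```text
clock: 4.65
tool_pos: [433.8, 331.1, 141.3]
orientation: [-1.572, 0.003, 0.305]
contact_force: [0.1, 0.8, 0.1]
width: 1.001
```

```bash
python3 - <<'E'
from h import *
plan([432.8,335.6,142],0.31)
snap('scene','s3.png',(440,130,580,290),4)
E
```

```text
p [433.8 331.1 141.3]; yaw 0.305; tilt 0.2; F [0.1 0.8 0.1]; w 1.001; t 4.65; dyaw(ay=-) 0.005; shift xyz mm [ 0.4 -0.7  4.6]; rows 0.11419958950111134;
```

View pics/s3.png

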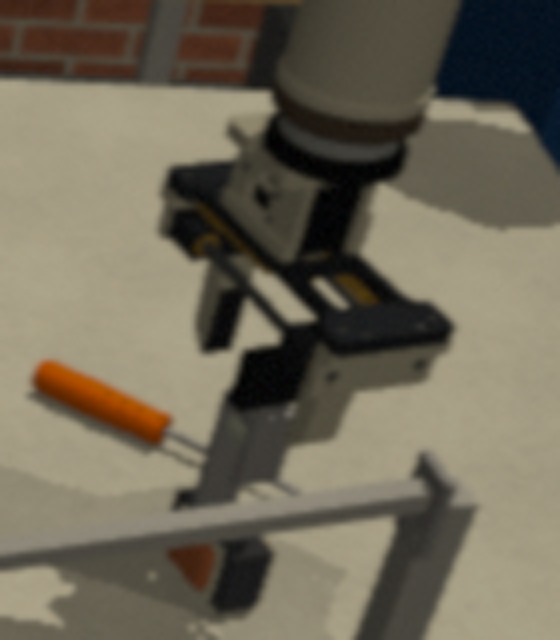

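Call:
step_arm --deltas '[{"x": 0, "y": 0, "z": 0.004, "ax": 0, "ay": 0, "az": 0}, {"x": 0, "y": 0, "z": 0, "ax": 0, "ay": 0, "az": 0}]'

```text
clock: 4.9
tool_pos: [433.7, 338.2, 144.6]
orientation: [-1.57, -0.003, 0.306]
contact_force: [0.2, -0.3, -0.0]
width: 0.999
```

Call:
step_arm --deltas '[{"x": 0, "y": 0, "z": 0, "ax": 0, "ay": 0, "az": 0}, {"x": 0, "y": 0, "z": 0, "ax": 0, "ay": 0, "az": 0}, {"x": 0, "y": 0, "z": 0, "ax": 0, "ay": 0, "az": 0}, {"x": 0, "y": 0, "z": 0, "ax": 0, "ay": 0, "az": 0}, {"x": 0, "y": 0, "z": 0, "ax": 0, "ay": 0, "az": 0}, {"x": 0, "y": 0, "z": 0, "ax": 0, "ay": 0, "az": 0}, {"x": 0, "y": 0, "z": 0, "ax": 0, "ay": 0, "az": 0}, {"x": 0, "y": 0, "z": 0, "ax": 0, "ay": 0, "az": 0}]' --grip -1 --force 35

```text
clock: 5.7
tool_pos: [433.0, 336.8, 142.7]
orientation: [-1.571, 0.0, 0.306]
contact_force: [0.1, 0.7, 0.2]
width: 0.353
```

```bash
python3 - <<'E'
from h import *
plan([432.8,335.6,142],0.31)
E
```

```text
p [433.  336.8 142.7]; yaw 0.306; tilt 0.0; F [0.1 0.7 0.2]; w 0.353; t 5.7; dyaw(ay=-) 0.004; shift xyz mm [-0.6  0.7 -1.1]; rows 0.026304708255102227;
```

Call:
step_arm --deltas '[{"x": 0, "y": 0, "z": 0, "ax": 0, "ay": 0, "az": 0}, {"x": 0, "y": 0, "z": 0, "ax": 0, "ay": 0, "az": 0}, {"x": 0, "y": 0, "z": 0, "ax": 0, "ay": 0, "az": 0}, {"x": 0, "y": 0, "z": 0, "ax": 0, "ay": 0, "az": 0}, {"x": 0, "y": 0, "z": 0, "ax": 0, "ay": 0, "az": 0}]'

```text
clock: 6.2
tool_pos: [433.1, 336.6, 142.6]
orientation: [-1.571, 0.0, 0.306]
contact_force: [0.4, 0.7, -1.1]
width: 0.129
```

Call:
step_arm --deltas '[{"x": 0, "y": -0.02, "z": 0, "ax": 0, "ay": 0, "az": 0}, {"x": 0, "y": -0.03, "z": 0, "ax": 0, "ay": 0, "az": 0}, {"x": 0, "y": -0.03, "z": 0, "ax": 0, "ay": 0, "az": 0}, {"x": 0, "y": -0.03, "z": 0, "ax": 0, "ay": 0, "az": 0}, {"x": 0, "y": -0.02, "z": 0, "ax": 0, "ay": 0, "az": 0}, {"x": 0, "y": 0, "z": 0, "ax": 0, "ay": 0, "az": 0}, {"x": 0, "y": 0, "z": 0, "ax": 0, "ay": 0, "az": 0}]'

```text
clock: 6.9
tool_pos: [432.6, 336.0, 271.7]
orientation: [-1.572, 0.001, 0.306]
contact_force: [-1.4, 0.0, -5.0]
width: 0.129
```

```bash
python3 - <<'E'
from h import *
plan([535,302,270],0.14)
snap('scene','s4.png',(440,90,580,290),3.5)
E
```

```text
p [432.6 336.  271.7]; yaw 0.306; tilt 0.08; F [-1.4  0.  -5. ]; w 0.129; t 6.9; dyaw(ay=-) -0.166; shift xyz mm [ 96.6   1.7 -48. ]; rows 2.4151924331795493;
```

View pics/s4.png

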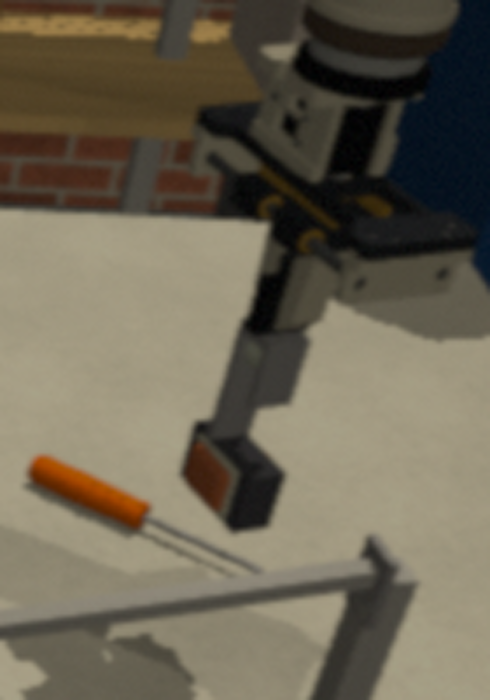

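Call:
step_arm --deltas '[{"x": 0, "y": 0, "z": 0, "ax": 0, "ay": 0.083, "az": 0}, {"x": 0, "y": 0, "z": 0, "ax": 0, "ay": 0.083, "az": 0}, {"x": 0.031, "y": 0.005, "z": -0.022, "ax": 0, "ay": 0, "az": 0}, {"x": 0.031, "y": 0.005, "z": -0.022, "ax": 0, "ay": 0, "az": 0}, {"x": 0.031, "y": 0.005, "z": -0.022, "ax": 0, "ay": 0, "az": 0}, {"x": 0, "y": 0, "z": 0, "ax": 0, "ay": 0, "az": 0}, {"x": 0, "y": 0, "z": 0, "ax": 0, "ay": 0, "az": 0}, {"x": 0, "y": 0, "z": 0, "ax": 0, "ay": 0, "az": 0}]'

```text
clock: 7.75
tool_pos: [532.7, 284.9, 256.2]
orientation: [-1.571, 0.003, 0.142]
contact_force: [-0.6, -0.5, -4.1]
width: 0.126
```

```bash
python3 - <<'E'
from h import *
plan([603.2,293.2,257],0.14)
snap('scene','s5.png',(420,140,580,290),3.7)
snap('top','t5.png',(60,120,220,270),3.7)
E
```

```text
p [532.7 284.9 256.2]; yaw 0.142; tilt 0.18; F [-0.6 -0.5 -4.1]; w 0.126; t 7.75; dyaw(ay=-) -0.002; shift xyz mm [71.  -0.8 -1.6]; rows 1.7753555283780404;
```

View pics/s5.png

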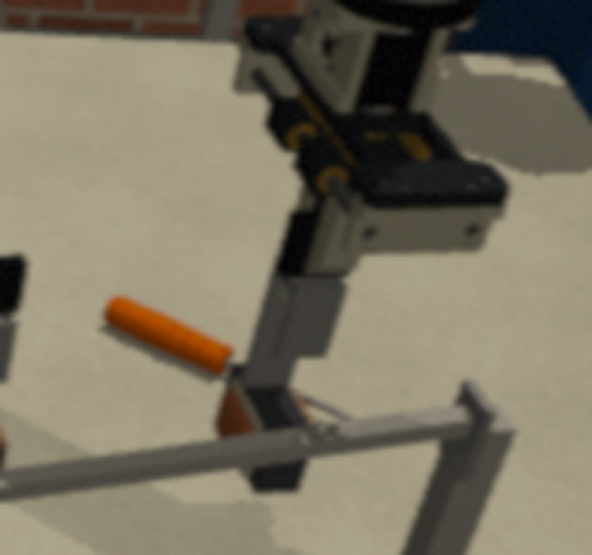

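View pics/t5.png

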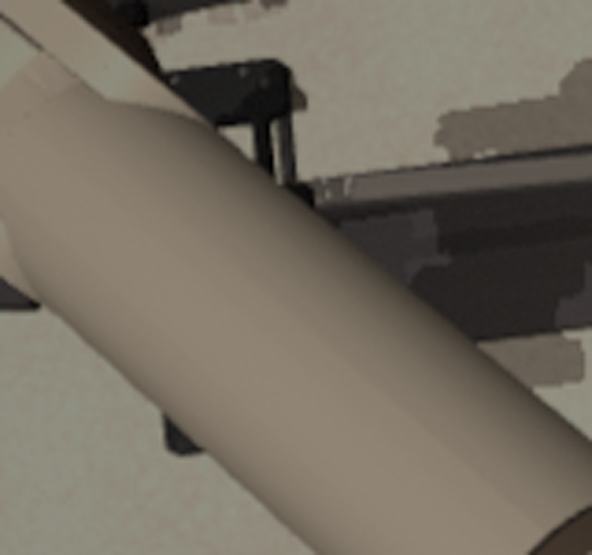

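Call:
step_arm --deltas '[{"x": 0.02, "y": -0.001, "z": -0.001, "ax": 0, "ay": 0, "az": 0}, {"x": 0.02, "y": 0, "z": 0, "ax": 0, "ay": 0, "az": 0}, {"x": 0.018, "y": 0, "z": 0, "ax": 0, "ay": 0, "az": 0}, {"x": 0.013, "y": 0, "z": 0, "ax": 0, "ay": 0, "az": 0}, {"x": 0, "y": 0, "z": 0, "ax": 0, "ay": 0, "az": 0}, {"x": 0, "y": 0, "z": 0, "ax": 0, "ay": 0, "az": 0}]'

```text
clock: 8.45
tool_pos: [603.5, 294.1, 258.5]
orientation: [-1.571, 0.001, 0.141]
contact_force: [-0.5, 0.2, -5.5]
width: 0.132
```

```bash
python3 - <<'E'
from h import *
plan([603.2,293.2,257],0.14)
snap('scene','s6.png',(460,160,580,290),4.5)
E
```

```text
p [603.5 294.1 258.5]; yaw 0.141; tilt 0.07; F [-0.5  0.2 -5.5]; w 0.132; t 8.45; dyaw(ay=-) -0.001; shift xyz mm [-0.4  1.5 -0.8]; rows 0.03774789078073297;
```

View pics/s6.png

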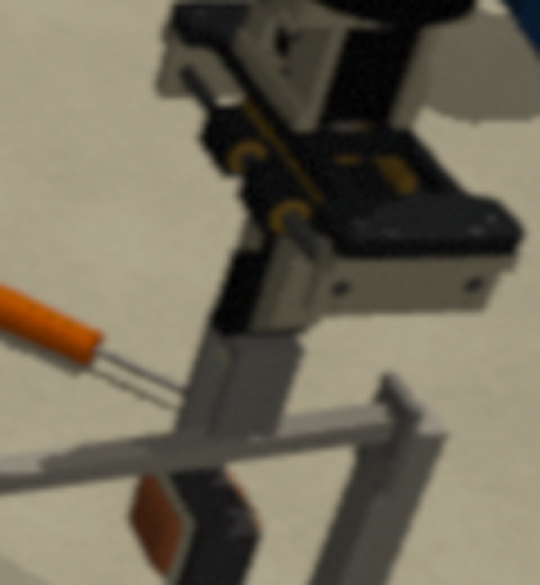

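Call:
step_arm --deltas '[{"x": 0, "y": 0.005, "z": 0, "ax": 0, "ay": 0, "az": 0}, {"x": 0, "y": 0.004, "z": 0, "ax": 0, "ay": 0, "az": 0}, {"x": 0, "y": 0.003, "z": 0, "ax": 0, "ay": 0, "az": 0}, {"x": 0, "y": 0, "z": 0, "ax": 0, "ay": 0, "az": 0}]'

```text
clock: 8.9
tool_pos: [604.3, 292.9, 246.0]
orientation: [-1.571, 0.001, 0.14]
contact_force: [0.9, -0.3, -4.6]
width: 0.131
```

```bash
python3 - <<'E'
from h import *
plan([603.2,293.2,231],0.14)
snap('scene','s7.png',(460,160,580,290),4.5)
E
```

```text
p [604.3 292.9 246. ]; yaw 0.14; tilt 0.07; F [ 0.9 -0.3 -4.6]; w 0.131; t 8.9; dyaw(ay=-) -0.0; shift xyz mm [-1.1 15.   0.5]; rows 0.37383270465197427;
```

View pics/s7.png

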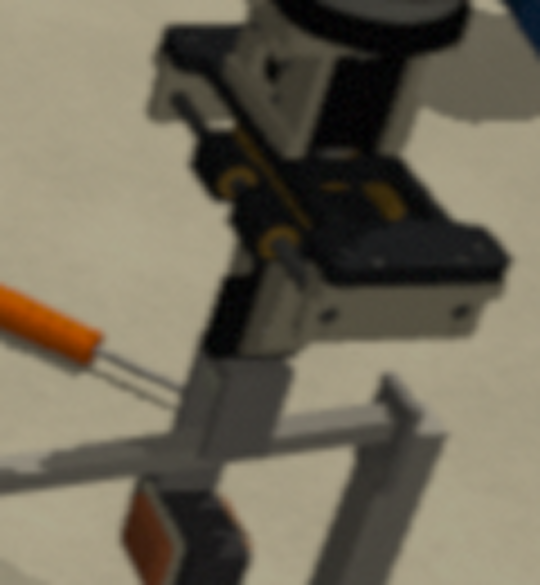

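The lip bottom, at crop (240,457), is now in front of the bar and there is no contact force. I'll keep lowering.

Call:
step_arm --deltas '[{"x": -0.001, "y": 0.006, "z": 0, "ax": 0, "ay": 0, "az": 0}, {"x": 0, "y": 0.005, "z": 0, "ax": 0, "ay": 0, "az": 0}, {"x": 0, "y": 0.002, "z": 0, "ax": 0, "ay": 0, "az": 0}, {"x": 0, "y": 0, "z": 0, "ax": 0, "ay": 0, "az": 0}, {"x": 0, "y": 0, "z": 0, "ax": 0, "ay": 0, "az": 0}]'

```text
clock: 9.45
tool_pos: [603.8, 293.2, 233.7]
orientation: [-1.571, 0.0, 0.14]
contact_force: [0.5, -1.4, -5.0]
width: 0.133
```

```bash
python3 - <<'E'
from h import *
plan([603.2,293.2,231],0.14)
E
```

```text
p [603.8 293.2 233.7]; yaw 0.14; tilt 0.01; F [ 0.5 -1.4 -5. ]; w 0.133; t 9.45; dyaw(ay=-) -0.0; shift xyz mm [-0.6  2.7  0. ]; rows 0.0679465258975803;
```

Call:
step_arm --deltas '[{"x": 0, "y": 0.001, "z": 0, "ax": 0, "ay": 0, "az": 0}, {"x": 0, "y": 0.001, "z": 0, "ax": 0, "ay": 0, "az": 0}, {"x": 0, "y": 0.001, "z": 0, "ax": 0, "ay": 0, "az": 0}, {"x": 0, "y": 0, "z": 0, "ax": 0, "ay": 0, "az": 0}]'

```text
clock: 9.85
tool_pos: [603.8, 293.2, 230.8]
orientation: [-1.571, -0.0, 0.14]
contact_force: [-0.4, 1.0, -5.0]
width: 0.127
```

```bash
python3 - <<'E'
from h import *
plan([603.2,293.2,231],0.14)
plan([603.2,293.2,231],0.14)
E
```

```text
p [603.8 293.2 230.8]; yaw 0.14; tilt 0.01; F [-0.4  1.  -5. ]; w 0.127; t 9.85; dyaw(ay=-) -0.0; shift xyz mm [-0.6 -0.2  0.1]; rows 0.015518498840838344; 
p [603.8 293.2 230.8]; yaw 0.14; tilt 0.01; F [-0.4  1.  -5. ]; w 0.127; t 9.85; dyaw(ay=-) -0.0; shift xyz mm [-0.6 -0.2  0.1]; rows 0.015518498840838344;
```

Call:
step_arm --deltas '[{"x": 0, "y": 0.001, "z": 0, "ax": 0, "ay": 0, "az": 0}, {"x": 0, "y": 0.001, "z": 0, "ax": 0, "ay": 0, "az": 0}, {"x": 0, "y": 0, "z": 0, "ax": 0, "ay": 0, "az": 0}, {"x": 0, "y": 0, "z": 0, "ax": 0, "ay": 0, "az": 0}]'

```text
clock: 10.25
tool_pos: [603.9, 293.4, 230.5]
orientation: [-1.571, -0.001, 0.14]
contact_force: [-3.2, -1.8, 5.6]
width: 0.129
```

```bash
python3 - <<'E'
from h import *
plan([603.2,293.2,231],0.14)
E
```

```text
p [603.9 293.4 230.5]; yaw 0.14; tilt 0.08; F [-3.2 -1.8  5.6]; w 0.129; t 10.25; dyaw(ay=-) -0.0; shift xyz mm [-0.7 -0.5 -0.1]; rows 0.01858355065672298;
```

Call:
step_arm --deltas '[{"x": 0, "y": -0.001, "z": 0, "ax": 0, "ay": 0, "az": 0}, {"x": 0, "y": 0, "z": 0, "ax": 0, "ay": 0, "az": 0}]'

```text
clock: 10.45
tool_pos: [603.9, 293.4, 230.6]
orientation: [-1.571, -0.001, 0.14]
contact_force: [-3.0, -1.7, 3.4]
width: 0.13
```

Call:
step_arm --deltas '[{"x": 0, "y": 0, "z": 0, "ax": 0, "ay": 0, "az": 0}, {"x": 0, "y": 0, "z": 0, "ax": 0, "ay": 0, "az": 0}, {"x": 0, "y": 0, "z": 0, "ax": 0, "ay": 0, "az": 0}, {"x": 0, "y": 0, "z": 0, "ax": 0, "ay": 0, "az": 0}, {"x": 0, "y": 0, "z": 0, "ax": 0, "ay": 0, "az": 0}, {"x": 0, "y": 0, "z": 0, "ax": 0, "ay": 0, "az": 0}, {"x": 0, "y": 0, "z": 0, "ax": 0, "ay": 0, "az": 0}, {"x": 0, "y": 0, "z": 0, "ax": 0, "ay": 0, "az": 0}, {"x": 0, "y": 0, "z": 0, "ax": 0, "ay": 0, "az": 0}, {"x": 0, "y": 0, "z": 0, "ax": 0, "ay": 0, "az": 0}, {"x": 0, "y": 0, "z": 0, "ax": 0, "ay": 0, "az": 0}, {"x": 0, "y": 0, "z": 0, "ax": 0, "ay": 0, "az": 0}]' --grip 1

```text
clock: 11.65
tool_pos: [603.8, 293.2, 229.8]
orientation: [-1.571, -0.0, 0.14]
contact_force: [-0.9, -0.8, 0.5]
width: 1.002
```

```bash
python3 - <<'E'
from h import *
plan([603.2,293.2,231],0.14)
snap('scene','s8.png',(340,130,580,350),3)
E
```

```text
p [603.8 293.2 229.8]; yaw 0.14; tilt 0.0; F [-0.9 -0.8  0.5]; w 1.002; t 11.65; dyaw(ay=-) -0.0; shift xyz mm [-0.6 -1.2  0.1]; rows 0.031245570961327473;
```

View pics/s8.png

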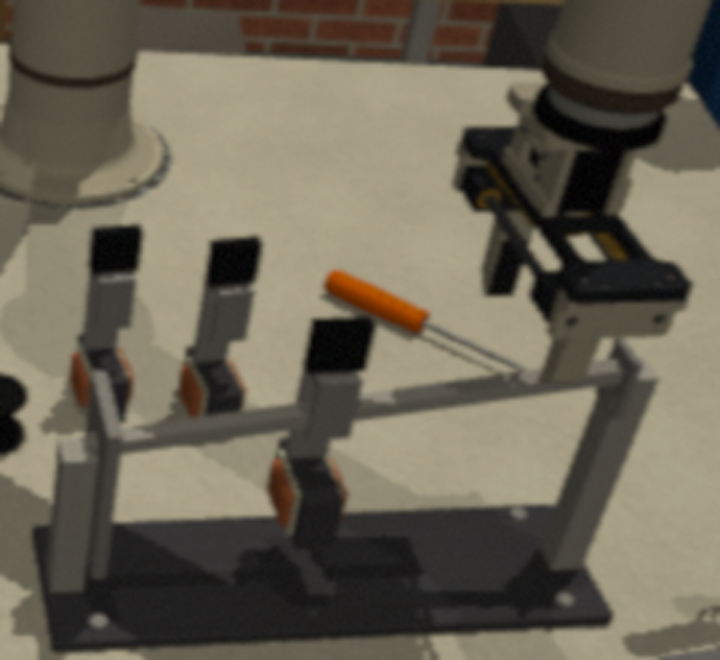

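It is rolling down the rail; its tab is at crop (340,345). Next is hanger 2.

Call:
step_arm --deltas '[{"x": 0, "y": -0.03, "z": 0, "ax": 0, "ay": 0, "az": 0}, {"x": 0, "y": -0.03, "z": 0, "ax": 0, "ay": 0, "az": 0}, {"x": 0, "y": 0, "z": 0, "ax": 0, "ay": -0.11, "az": 0}, {"x": -0.042, "y": 0, "z": -0.025, "ax": 0, "ay": 0, "az": 0}, {"x": -0.042, "y": 0, "z": -0.025, "ax": 0, "ay": 0, "az": 0}, {"x": -0.042, "y": 0, "z": -0.025, "ax": 0, "ay": 0, "az": 0}, {"x": -0.042, "y": 0, "z": -0.025, "ax": 0, "ay": 0, "az": 0}, {"x": -0.042, "y": 0, "z": -0.022, "ax": 0, "ay": 0, "az": 0}, {"x": 0, "y": 0, "z": 0, "ax": 0, "ay": 0, "az": 0}, {"x": 0, "y": 0, "z": 0, "ax": 0, "ay": 0, "az": 0}]'

```text
clock: 12.7
tool_pos: [430.9, 120.9, 290.3]
orientation: [-1.574, -0.002, 0.245]
contact_force: [0.1, 1.3, -0.3]
width: 0.997
```

```bash
python3 - <<'E'
from h import *
plan([424.3,125.5,215],0.25)
snap('scene','s9.png',(340,100,580,350),3)
E
```

```text
p [430.9 120.9 290.3]; yaw 0.245; tilt 0.23; F [ 0.1  1.3 -0.3]; w 0.997; t 12.7; dyaw(ay=-) 0.005; shift xyz mm [-5.3 75.3  6.1]; rows 1.8815772585040942;
```

View pics/s9.png

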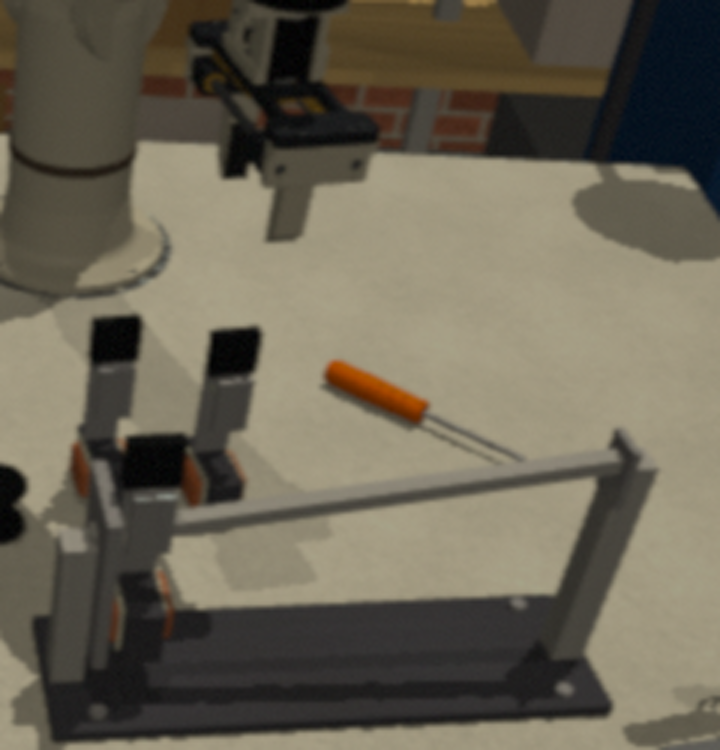

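The first one is against the stop (tab at crop (155,460)). Now I'll descend on hanger 2.

Call:
step_arm --deltas '[{"x": -0.004, "y": 0.03, "z": 0.003, "ax": 0, "ay": 0, "az": 0}, {"x": 0, "y": 0.035, "z": 0, "ax": 0, "ay": 0, "az": 0}, {"x": 0, "y": 0, "z": 0, "ax": 0, "ay": 0, "az": 0}, {"x": 0, "y": 0, "z": 0, "ax": 0, "ay": 0, "az": 0}, {"x": 0, "y": 0, "z": 0, "ax": 0, "ay": 0, "az": 0}, {"x": 0, "y": 0, "z": 0, "ax": 0, "ay": 0, "az": 0}]'

```text
clock: 13.35
tool_pos: [427.1, 126.0, 226.2]
orientation: [-1.571, -0.003, 0.251]
contact_force: [0.4, 0.6, 0.1]
width: 1.0
```

```bash
python3 - <<'E'
from h import *
plan([424.3,125.2,142],0.25)
E
```

```text
p [427.1 126.  226.2]; yaw 0.251; tilt 0.15; F [0.4 0.6 0.1]; w 1.0; t 13.35; dyaw(ay=-) -0.001; shift xyz mm [-2.9 84.2 -0.1]; rows 2.1039790858072136;
```

Call:
step_arm --deltas '[{"x": -0.003, "y": 0.03, "z": 0, "ax": 0, "ay": 0, "az": 0}, {"x": 0, "y": 0.03, "z": 0, "ax": 0, "ay": 0, "az": 0}, {"x": 0, "y": 0.024, "z": 0, "ax": 0, "ay": 0, "az": 0}, {"x": 0, "y": 0, "z": 0, "ax": 0, "ay": 0, "az": 0}, {"x": 0, "y": 0, "z": 0, "ax": 0, "ay": 0, "az": 0}]'

```text
clock: 13.85
tool_pos: [423.6, 124.7, 141.7]
orientation: [-1.57, -0.001, 0.25]
contact_force: [0.4, 0.3, -0.4]
width: 1.0
```

```bash
python3 - <<'E'
from h import *
plan([424.3,125.2,142],0.25)
snap('scene','s10.png',(360,110,480,270),4.5)
E
```

```text
p [423.6 124.7 141.7]; yaw 0.25; tilt 0.05; F [ 0.4  0.3 -0.4]; w 1.0; t 13.85; dyaw(ay=-) -0.0; shift xyz mm [ 0.8 -0.3  0.3]; rows 0.02081584580917714;
```

View pics/s10.png

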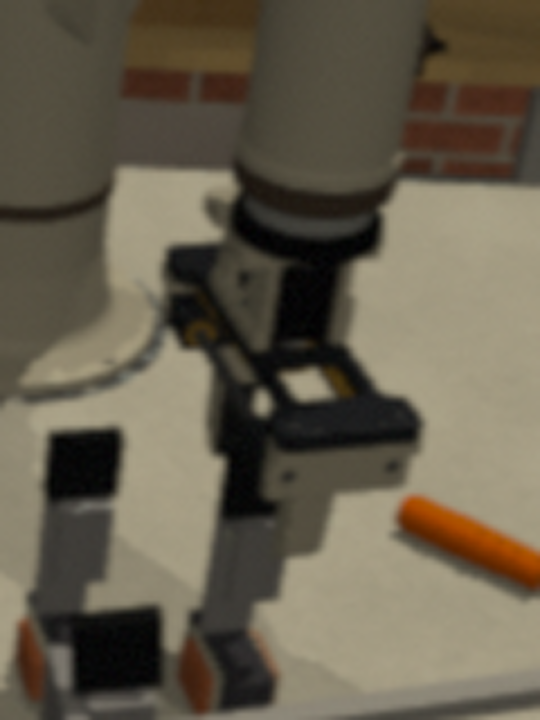

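Call:
step_arm --deltas '[{"x": 0, "y": 0, "z": 0, "ax": 0, "ay": 0, "az": 0}, {"x": 0, "y": 0, "z": 0, "ax": 0, "ay": 0, "az": 0}, {"x": 0, "y": 0, "z": 0, "ax": 0, "ay": 0, "az": 0}, {"x": 0, "y": 0, "z": 0, "ax": 0, "ay": 0, "az": 0}, {"x": 0, "y": 0, "z": 0, "ax": 0, "ay": 0, "az": 0}, {"x": 0, "y": 0, "z": 0, "ax": 0, "ay": 0, "az": 0}, {"x": 0, "y": 0, "z": 0, "ax": 0, "ay": 0, "az": 0}, {"x": 0, "y": 0, "z": 0, "ax": 0, "ay": 0, "az": 0}, {"x": 0, "y": 0, "z": 0, "ax": 0, "ay": 0, "az": 0}, {"x": 0, "y": 0, "z": 0, "ax": 0, "ay": 0, "az": 0}, {"x": 0, "y": 0, "z": 0, "ax": 0, "ay": 0, "az": 0}, {"x": 0, "y": 0, "z": 0, "ax": 0, "ay": 0, "az": 0}, {"x": 0, "y": 0, "z": 0, "ax": 0, "ay": 0, "az": 0}]' --grip -1 --force 35

```text
clock: 15.2
tool_pos: [422.8, 124.1, 140.6]
orientation: [-1.571, 0.0, 0.25]
contact_force: [-0.0, 0.6, -1.9]
width: 0.125
```

Call:
step_arm --deltas '[{"x": 0, "y": -0.02, "z": 0, "ax": 0, "ay": 0, "az": 0}, {"x": 0, "y": -0.03, "z": 0, "ax": 0, "ay": 0, "az": 0}, {"x": 0, "y": -0.03, "z": 0, "ax": 0, "ay": 0, "az": 0}, {"x": 0, "y": -0.03, "z": 0, "ax": 0, "ay": 0, "az": 0}, {"x": 0, "y": -0.02, "z": 0, "ax": 0, "ay": 0, "az": 0}, {"x": 0, "y": 0, "z": 0, "ax": 0, "ay": 0.055, "az": 0}, {"x": 0, "y": 0, "z": 0, "ax": 0, "ay": 0.055, "az": 0}]'

```text
clock: 15.9
tool_pos: [422.3, 123.6, 270.6]
orientation: [-1.572, 0.001, 0.137]
contact_force: [-0.2, -0.8, -6.2]
width: 0.127
```

```bash
python3 - <<'E'
from h import *
plan([533.9,283.4,257],0.14)
E
```

```text
p [422.3 123.6 270.6]; yaw 0.137; tilt 0.08; F [-0.2 -0.8 -6.2]; w 0.127; t 15.9; dyaw(ay=-) 0.003; shift xyz mm [132.8  13.6 142.7]; rows 3.566346138728341;
```

Call:
step_arm --deltas '[{"x": 0.0266, "y": 0.0026, "z": 0.0286, "ax": 0, "ay": 0, "az": 0}, {"x": 0.0266, "y": 0.0026, "z": 0.0286, "ax": 0, "ay": 0, "az": 0}, {"x": 0.0266, "y": 0.0026, "z": 0.0286, "ax": 0, "ay": 0, "az": 0}, {"x": 0.0266, "y": 0.0026, "z": 0.0286, "ax": 0, "ay": 0, "az": 0}, {"x": 0.0266, "y": 0.0026, "z": 0.0286, "ax": 0, "ay": 0, "az": 0}, {"x": 0, "y": 0, "z": 0, "ax": 0, "ay": 0, "az": 0}, {"x": 0, "y": 0, "z": 0, "ax": 0, "ay": 0, "az": 0}, {"x": 0, "y": 0, "z": 0, "ax": 0, "ay": 0, "az": 0}, {"x": 0, "y": 0, "z": 0, "ax": 0, "ay": 0, "az": 0}]'

```text
clock: 16.8
tool_pos: [534.5, 282.6, 257.3]
orientation: [-1.573, 0.001, 0.139]
contact_force: [-0.1, 0.8, -5.8]
width: 0.125
```

```bash
python3 - <<'E'
from h import *
plan([603.2,293.2,255],0.14)
E
```

```text
p [534.5 282.6 257.3]; yaw 0.139; tilt 0.11; F [-0.1  0.8 -5.8]; w 0.125; t 16.8; dyaw(ay=-) 0.001; shift xyz mm [69.6  2.3  0.9]; rows 1.7387514431100282;
```

Call:
step_arm --deltas '[{"x": 0.02, "y": 0, "z": 0.001, "ax": 0, "ay": 0, "az": 0}, {"x": 0.02, "y": 0, "z": 0, "ax": 0, "ay": 0, "az": 0}, {"x": 0.018, "y": 0, "z": 0, "ax": 0, "ay": 0, "az": 0}, {"x": 0.012, "y": 0, "z": 0, "ax": 0, "ay": 0, "az": 0}, {"x": 0, "y": 0, "z": 0, "ax": 0, "ay": 0, "az": 0}, {"x": 0, "y": 0, "z": 0, "ax": 0, "ay": 0, "az": 0}, {"x": 0, "y": 0, "z": 0, "ax": 0, "ay": 0, "az": 0}]'

```text
clock: 17.5
tool_pos: [602.9, 294.7, 257.9]
orientation: [-1.571, 0.0, 0.14]
contact_force: [0.7, -0.6, -5.8]
width: 0.127
```

Call:
step_arm --deltas '[{"x": 0, "y": 0.006, "z": 0, "ax": 0, "ay": 0, "az": 0}, {"x": 0, "y": 0.006, "z": 0, "ax": 0, "ay": 0, "az": 0}, {"x": 0, "y": 0, "z": 0, "ax": 0, "ay": 0, "az": 0}, {"x": 0, "y": 0, "z": 0, "ax": 0, "ay": 0, "az": 0}]'

```text
clock: 17.9
tool_pos: [603.6, 294.9, 245.2]
orientation: [-1.571, 0.001, 0.14]
contact_force: [0.1, 0.3, -5.5]
width: 0.128
```

```bash
python3 - <<'E'
from h import *
plan([603.2,293.2,229],0.14)
snap('scene','s11.png',(460,160,580,290),4.5)
E
```

```text
p [603.6 294.9 245.2]; yaw 0.14; tilt 0.05; F [ 0.1  0.3 -5.5]; w 0.128; t 17.9; dyaw(ay=-) -0.0; shift xyz mm [-0.6 16.2 -1.6]; rows 0.40601712456889133;
```

View pics/s11.png

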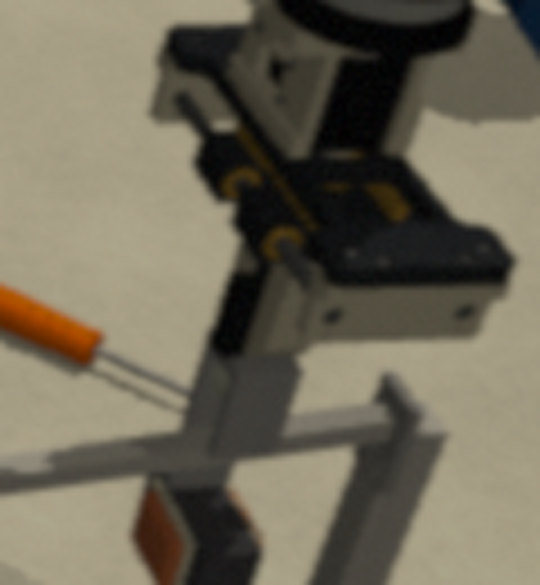

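As before, the lip is in front of the bar. Lowering.

Call:
step_arm --deltas '[{"x": 0, "y": 0.006, "z": 0, "ax": 0, "ay": 0, "az": 0}, {"x": 0, "y": 0.005, "z": 0, "ax": 0, "ay": 0, "az": 0}, {"x": 0, "y": 0.003, "z": 0, "ax": 0, "ay": 0, "az": 0}, {"x": 0, "y": 0, "z": 0, "ax": 0, "ay": 0, "az": 0}, {"x": 0, "y": 0, "z": 0, "ax": 0, "ay": 0, "az": 0}]'

```text
clock: 18.45
tool_pos: [603.9, 295.1, 231.6]
orientation: [-1.571, 0.0, 0.14]
contact_force: [0.5, 0.7, -6.3]
width: 0.129
```

Call:
step_arm --deltas '[{"x": 0, "y": 0.001, "z": 0, "ax": 0, "ay": 0, "az": 0}, {"x": 0, "y": 0.001, "z": 0, "ax": 0, "ay": 0, "az": 0}, {"x": 0, "y": 0, "z": 0, "ax": 0, "ay": 0, "az": 0}, {"x": 0, "y": 0, "z": 0, "ax": 0, "ay": 0, "az": 0}]'

```text
clock: 18.85
tool_pos: [603.9, 295.1, 229.8]
orientation: [-1.571, -0.0, 0.14]
contact_force: [0.1, -0.2, -6.1]
width: 0.127
```

Call:
step_arm --deltas '[{"x": 0, "y": 0.001, "z": 0, "ax": 0, "ay": 0, "az": 0}, {"x": 0, "y": 0.0005, "z": 0, "ax": 0, "ay": 0, "az": 0}, {"x": 0, "y": 0, "z": 0, "ax": 0, "ay": 0, "az": 0}, {"x": 0, "y": 0, "z": 0, "ax": 0, "ay": 0, "az": 0}]'

```text
clock: 19.25
tool_pos: [604.0, 295.3, 229.4]
orientation: [-1.571, -0.001, 0.14]
contact_force: [-2.9, -2.1, 5.1]
width: 0.128
```

Call:
step_arm --deltas '[{"x": 0, "y": -0.001, "z": 0, "ax": 0, "ay": 0, "az": 0}, {"x": 0, "y": 0, "z": 0, "ax": 0, "ay": 0, "az": 0}]'

```text
clock: 19.45
tool_pos: [604.0, 295.3, 229.5]
orientation: [-1.57, -0.001, 0.14]
contact_force: [-1.5, -0.5, 2.9]
width: 0.129
```

Call:
step_arm --deltas '[{"x": 0, "y": 0, "z": 0, "ax": 0, "ay": 0, "az": 0}, {"x": 0, "y": 0, "z": 0, "ax": 0, "ay": 0, "az": 0}, {"x": 0, "y": 0, "z": 0, "ax": 0, "ay": 0, "az": 0}, {"x": 0, "y": 0, "z": 0, "ax": 0, "ay": 0, "az": 0}, {"x": 0, "y": 0, "z": 0, "ax": 0, "ay": 0, "az": 0}, {"x": 0, "y": 0, "z": 0, "ax": 0, "ay": 0, "az": 0}, {"x": 0, "y": 0, "z": 0, "ax": 0, "ay": 0, "az": 0}, {"x": 0, "y": 0, "z": 0, "ax": 0, "ay": 0, "az": 0}, {"x": 0, "y": 0, "z": 0, "ax": 0, "ay": 0, "az": 0}, {"x": 0, "y": 0, "z": 0, "ax": 0, "ay": 0, "az": 0}, {"x": 0, "y": 0, "z": 0, "ax": 0, "ay": 0, "az": 0}, {"x": 0, "y": 0, "z": 0, "ax": 0, "ay": 0, "az": 0}, {"x": 0, "y": 0, "z": 0, "ax": 0, "ay": 0, "az": 0}, {"x": 0, "y": -0.03, "z": 0, "ax": 0, "ay": 0, "az": 0}, {"x": 0, "y": -0.04, "z": 0, "ax": 0, "ay": 0, "az": 0}, {"x": 0, "y": 0, "z": 0, "ax": 0, "ay": -0.055, "az": 0}, {"x": 0, "y": 0, "z": 0, "ax": 0, "ay": -0.055, "az": 0}]' --grip 1

```text
clock: 21.15
tool_pos: [604.4, 295.8, 301.3]
orientation: [-1.57, -0.003, 0.252]
contact_force: [-0.6, -0.1, -0.0]
width: 0.997
```

```bash
python3 - <<'E'
from h import *
plan([416,30.2,220],0.25)
snap('scene','s12.png',(340,130,580,350),3)
E
```

```text
p [604.4 295.8 301.3]; yaw 0.252; tilt 0.18; F [-0.6 -0.1 -0. ]; w 0.997; t 21.15; dyaw(ay=-) -0.002; shift xyz mm [-248.3   81.3 -210.8]; rows 6.207431186785865;
```

View pics/s12.png

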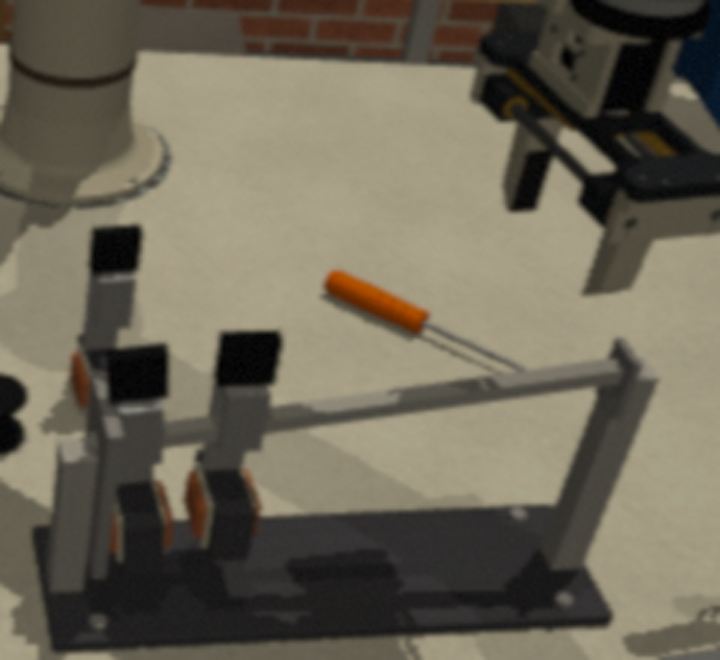

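Call:
step_arm --deltas '[{"x": -0.031, "y": 0, "z": -0.0263, "ax": 0, "ay": 0, "az": 0}, {"x": -0.031, "y": 0, "z": -0.0263, "ax": 0, "ay": 0, "az": 0}, {"x": -0.031, "y": 0, "z": -0.0263, "ax": 0, "ay": 0, "az": 0}, {"x": -0.031, "y": 0, "z": -0.0263, "ax": 0, "ay": 0, "az": 0}, {"x": -0.031, "y": 0, "z": -0.0263, "ax": 0, "ay": 0, "az": 0}, {"x": -0.031, "y": 0, "z": -0.0263, "ax": 0, "ay": 0, "az": 0}, {"x": -0.031, "y": 0, "z": -0.0263, "ax": 0, "ay": 0, "az": 0}, {"x": -0.031, "y": 0.03, "z": -0.0263, "ax": 0, "ay": 0, "az": 0}, {"x": 0, "y": 0.04, "z": 0, "ax": 0, "ay": 0, "az": 0}, {"x": 0, "y": 0, "z": 0, "ax": 0, "ay": 0, "az": 0}, {"x": 0, "y": 0, "z": 0, "ax": 0, "ay": 0, "az": 0}, {"x": 0, "y": 0, "z": 0, "ax": 0, "ay": 0, "az": 0}, {"x": 0, "y": 0, "z": 0, "ax": 0, "ay": 0, "az": 0}]'

```text
clock: 22.5
tool_pos: [417.3, 32.4, 231.0]
orientation: [-1.571, -0.003, 0.254]
contact_force: [-1.1, 0.4, 0.4]
width: 1.002
```

```bash
python3 - <<'E'
from h import *
plan([416,30.2,142],0.25)
snap('scene','s13.png',(330,130,570,350),3)
E
```

```text
p [417.3  32.4 231. ]; yaw 0.254; tilt 0.15; F [-1.1  0.4  0.4]; w 1.002; t 22.5; dyaw(ay=-) -0.004; shift xyz mm [-1.8 89.  -1.9]; rows 2.2250557428488906;
```

View pics/s13.png

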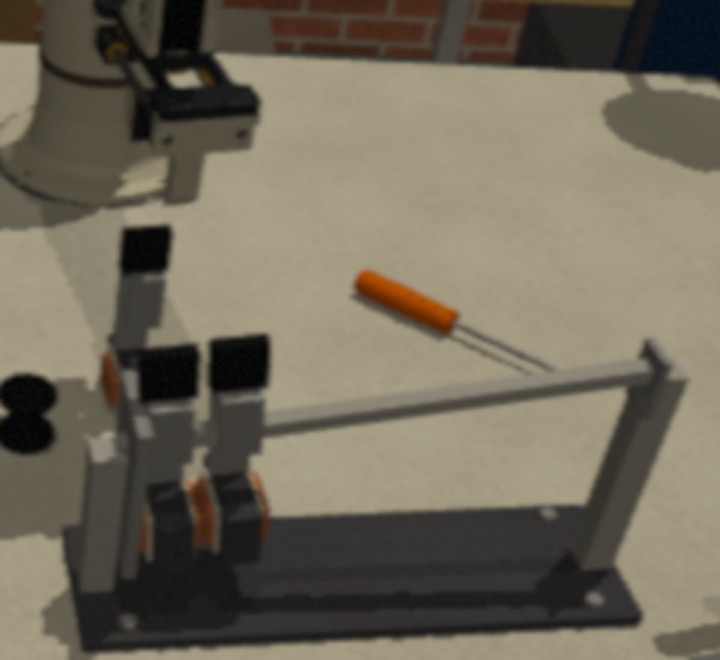

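Two hangers are queued and touching. Descending on the last one.

Call:
step_arm --deltas '[{"x": -0.0015, "y": 0.03, "z": -0.002, "ax": 0, "ay": 0, "az": 0}, {"x": 0, "y": 0.034, "z": 0, "ax": 0, "ay": 0, "az": 0}, {"x": 0, "y": 0.024, "z": 0, "ax": 0, "ay": 0, "az": 0}, {"x": 0, "y": 0, "z": 0, "ax": 0, "ay": 0, "az": 0}, {"x": 0, "y": 0, "z": 0, "ax": 0, "ay": 0, "az": 0}]'

```text
clock: 23.05
tool_pos: [415.5, 29.3, 142.3]
orientation: [-1.57, -0.0, 0.252]
contact_force: [0.1, 0.1, -0.1]
width: 1.0
```

```bash
python3 - <<'E'
from h import *
plan([416,30.2,142],0.25)
snap('scene','s14.png',(330,130,450,270),4.5)
E
```

```text
p [415.5  29.3 142.3]; yaw 0.252; tilt 0.06; F [ 0.1  0.1 -0.1]; w 1.0; t 23.05; dyaw(ay=-) -0.002; shift xyz mm [0.7 0.3 0.8]; rows 0.019229437068337466;
```

View pics/s14.png

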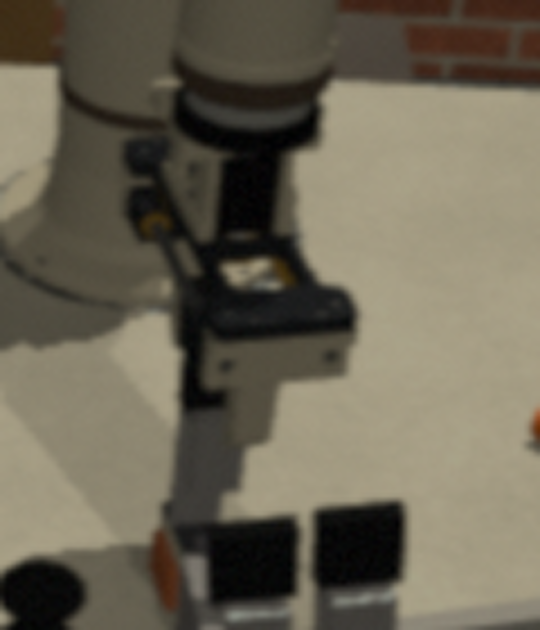

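Call:
step_arm --deltas '[{"x": 0, "y": 0, "z": 0, "ax": 0, "ay": 0, "az": 0}, {"x": 0, "y": 0, "z": 0, "ax": 0, "ay": 0, "az": 0}, {"x": 0, "y": 0, "z": 0, "ax": 0, "ay": 0, "az": 0}, {"x": 0, "y": 0, "z": 0, "ax": 0, "ay": 0, "az": 0}, {"x": 0, "y": 0, "z": 0, "ax": 0, "ay": 0, "az": 0}, {"x": 0, "y": 0, "z": 0, "ax": 0, "ay": 0, "az": 0}, {"x": 0, "y": 0, "z": 0, "ax": 0, "ay": 0, "az": 0}, {"x": 0, "y": 0, "z": 0, "ax": 0, "ay": 0, "az": 0}, {"x": 0, "y": 0, "z": 0, "ax": 0, "ay": 0, "az": 0}, {"x": 0, "y": 0, "z": 0, "ax": 0, "ay": 0, "az": 0}, {"x": 0, "y": 0, "z": 0, "ax": 0, "ay": 0, "az": 0}, {"x": 0, "y": 0, "z": 0, "ax": 0, "ay": 0, "az": 0}, {"x": 0, "y": 0, "z": 0, "ax": 0, "ay": 0, "az": 0}]' --grip -1 --force 35

```text
clock: 24.4
tool_pos: [414.6, 27.9, 141.3]
orientation: [-1.571, 0.001, 0.25]
contact_force: [-0.2, -0.0, -4.3]
width: 0.13
```

Call:
step_arm --deltas '[{"x": 0, "y": -0.02, "z": 0, "ax": 0, "ay": 0, "az": 0}, {"x": 0, "y": -0.03, "z": 0, "ax": 0, "ay": 0, "az": 0}, {"x": 0, "y": -0.03, "z": 0, "ax": 0, "ay": 0, "az": 0}, {"x": 0, "y": -0.03, "z": 0, "ax": 0, "ay": 0, "az": 0}, {"x": 0, "y": -0.02, "z": 0, "ax": 0, "ay": 0, "az": 0}, {"x": 0, "y": 0, "z": 0, "ax": 0, "ay": 0.055, "az": 0}, {"x": 0, "y": 0, "z": 0, "ax": 0, "ay": 0.057, "az": 0}, {"x": 0, "y": 0, "z": 0, "ax": 0, "ay": 0, "az": 0}]'

```text
clock: 25.2
tool_pos: [414.1, 27.6, 271.1]
orientation: [-1.572, 0.001, 0.137]
contact_force: [-0.9, -0.1, -5.5]
width: 0.13
```

```bash
python3 - <<'E'
from h import *
plan([533.9,283.4,257],0.14)
E
```

```text
p [414.1  27.6 271.1]; yaw 0.137; tilt 0.1; F [-0.9 -0.1 -5.5]; w 0.13; t 25.2; dyaw(ay=-) 0.003; shift xyz mm [154.4  14.1 236.6]; rows 5.914212665209339;
```

Call:
step_arm --deltas '[{"x": 0.0193, "y": 0.0015, "z": 0.0296, "ax": 0, "ay": 0, "az": 0}, {"x": 0.0193, "y": 0.0015, "z": 0.0296, "ax": 0, "ay": 0, "az": 0}, {"x": 0.0193, "y": 0.0015, "z": 0.0296, "ax": 0, "ay": 0, "az": 0}, {"x": 0.0193, "y": 0.0015, "z": 0.0296, "ax": 0, "ay": 0, "az": 0}, {"x": 0.0193, "y": 0.0015, "z": 0.0296, "ax": 0, "ay": 0, "az": 0}, {"x": 0.0193, "y": 0.0015, "z": 0.0296, "ax": 0, "ay": 0, "az": 0}, {"x": 0.0193, "y": 0.0015, "z": 0.0296, "ax": 0, "ay": 0, "az": 0}, {"x": 0.0193, "y": 0.0015, "z": 0.0296, "ax": 0, "ay": 0, "az": 0}, {"x": 0, "y": 0, "z": 0, "ax": 0, "ay": -0.002, "az": 0}, {"x": 0, "y": 0, "z": 0, "ax": 0, "ay": 0, "az": 0}, {"x": 0, "y": 0, "z": 0, "ax": 0, "ay": 0, "az": 0}, {"x": 0, "y": 0, "z": 0, "ax": 0, "ay": 0, "az": 0}]'

```text
clock: 26.4
tool_pos: [535.4, 282.0, 259.1]
orientation: [-1.572, 0.001, 0.139]
contact_force: [-0.5, -1.2, -5.2]
width: 0.134
```

```bash
python3 - <<'E'
from h import *
plan([603.2,293.2,257],0.14)
E
```

```text
p [535.4 282.  259.1]; yaw 0.139; tilt 0.09; F [-0.5 -1.2 -5.2]; w 0.134; t 26.4; dyaw(ay=-) 0.001; shift xyz mm [68.7  2.1  1.6]; rows 1.7185901659322884;
```

Call:
step_arm --deltas '[{"x": 0.02, "y": 0, "z": 0.001, "ax": 0, "ay": 0, "az": 0}, {"x": 0.02, "y": 0, "z": 0, "ax": 0, "ay": 0, "az": 0}, {"x": 0.018, "y": 0, "z": 0, "ax": 0, "ay": 0, "az": 0}, {"x": 0.011, "y": 0, "z": 0, "ax": 0, "ay": 0, "az": 0}, {"x": 0, "y": 0, "z": 0, "ax": 0, "ay": 0, "az": 0}, {"x": 0, "y": 0, "z": 0, "ax": 0, "ay": 0, "az": 0}, {"x": 0, "y": 0, "z": 0, "ax": 0, "ay": 0, "az": 0}]'

```text
clock: 27.1
tool_pos: [602.4, 294.4, 259.6]
orientation: [-1.571, 0.001, 0.141]
contact_force: [-0.2, 0.3, -5.0]
width: 0.127
```

Call:
step_arm --deltas '[{"x": 0, "y": 0.007, "z": 0, "ax": 0, "ay": 0, "az": 0}, {"x": 0, "y": 0.006, "z": 0, "ax": 0, "ay": 0, "az": 0}, {"x": 0, "y": 0, "z": 0, "ax": 0, "ay": 0, "az": 0}, {"x": 0, "y": 0, "z": 0, "ax": 0, "ay": 0, "az": 0}]'

```text
clock: 27.5
tool_pos: [603.2, 294.1, 246.1]
orientation: [-1.571, 0.001, 0.14]
contact_force: [-0.3, 0.2, -4.4]
width: 0.13
```

```bash
python3 - <<'E'
from h import *
plan([603.2,293.2,229],0.14)
snap('scene','s15.png',(460,160,580,290),4.5)
E
```

```text
p [603.2 294.1 246.1]; yaw 0.14; tilt 0.05; F [-0.3  0.2 -4.4]; w 0.13; t 27.5; dyaw(ay=-) -0.0; shift xyz mm [-0.1 17.1 -0.9]; rows 0.4271835995379156;
```

View pics/s15.png

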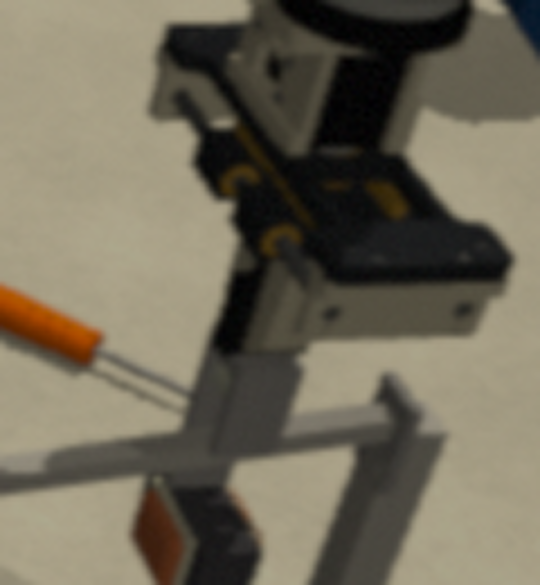

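Same picture as before. Lower it, find contact, then release.

Call:
step_arm --deltas '[{"x": 0, "y": 0.006, "z": 0, "ax": 0, "ay": 0, "az": 0}, {"x": 0, "y": 0.005, "z": 0, "ax": 0, "ay": 0, "az": 0}, {"x": 0, "y": 0.004, "z": 0, "ax": 0, "ay": 0, "az": 0}, {"x": 0, "y": 0, "z": 0, "ax": 0, "ay": 0, "az": 0}, {"x": 0, "y": 0, "z": 0, "ax": 0, "ay": 0, "az": 0}]'

```text
clock: 28.05
tool_pos: [603.4, 294.3, 231.4]
orientation: [-1.571, 0.0, 0.14]
contact_force: [-0.2, -0.2, -4.9]
width: 0.128
```

Call:
step_arm --deltas '[{"x": 0, "y": 0.001, "z": 0, "ax": 0, "ay": 0, "az": 0}, {"x": 0, "y": 0.001, "z": 0, "ax": 0, "ay": 0, "az": 0}, {"x": 0, "y": 0, "z": 0, "ax": 0, "ay": 0, "az": 0}, {"x": 0, "y": 0, "z": 0, "ax": 0, "ay": 0, "az": 0}]'

```text
clock: 28.45
tool_pos: [603.6, 294.5, 230.2]
orientation: [-1.571, -0.001, 0.14]
contact_force: [-0.7, -1.3, 0.1]
width: 0.13
```

Call:
step_arm --deltas '[{"x": 0, "y": 0, "z": 0, "ax": 0, "ay": 0, "az": 0}, {"x": 0, "y": 0, "z": 0, "ax": 0, "ay": 0, "az": 0}, {"x": 0, "y": 0, "z": 0, "ax": 0, "ay": 0, "az": 0}, {"x": 0, "y": 0, "z": 0, "ax": 0, "ay": 0, "az": 0}, {"x": 0, "y": 0, "z": 0, "ax": 0, "ay": 0, "az": 0}, {"x": 0, "y": 0, "z": 0, "ax": 0, "ay": 0, "az": 0}, {"x": 0, "y": 0, "z": 0, "ax": 0, "ay": 0, "az": 0}, {"x": 0, "y": 0, "z": 0, "ax": 0, "ay": 0, "az": 0}, {"x": 0, "y": 0, "z": 0, "ax": 0, "ay": 0, "az": 0}, {"x": 0, "y": 0, "z": 0, "ax": 0, "ay": 0, "az": 0}, {"x": 0, "y": 0, "z": 0, "ax": 0, "ay": 0, "az": 0}, {"x": 0, "y": 0, "z": 0, "ax": 0, "ay": 0, "az": 0}, {"x": 0, "y": 0, "z": 0, "ax": 0, "ay": 0, "az": 0}, {"x": 0, "y": -0.03, "z": 0, "ax": 0, "ay": 0, "az": 0}, {"x": 0, "y": -0.04, "z": 0, "ax": 0, "ay": 0, "az": 0}, {"x": -0.045, "y": 0, "z": 0, "ax": 0, "ay": 0, "az": 0}, {"x": -0.045, "y": 0, "z": 0, "ax": 0, "ay": 0, "az": 0}]' --grip 1

```text
clock: 30.15
tool_pos: [514.5, 282.7, 300.9]
orientation: [-1.568, -0.002, 0.138]
contact_force: [-0.3, -0.2, 0.2]
width: 1.0
```

```bash
python3 - <<'E'
from h import *
plan([425.5,-164.3,200],0.1)
snap('scene','s16.png',(110,130,560,350),1.7)
snap('top','t16.png',(250,120,530,310),2.8)
E
```

```text
p [514.5 282.7 300.9]; yaw 0.138; tilt 0.2; F [-0.3 -0.2  0.2]; w 1.0; t 30.15; dyaw(ay=-) -0.038; shift xyz mm [-133.1  100.9 -435.9]; rows 10.898227790074941;
```

View pics/s16.png

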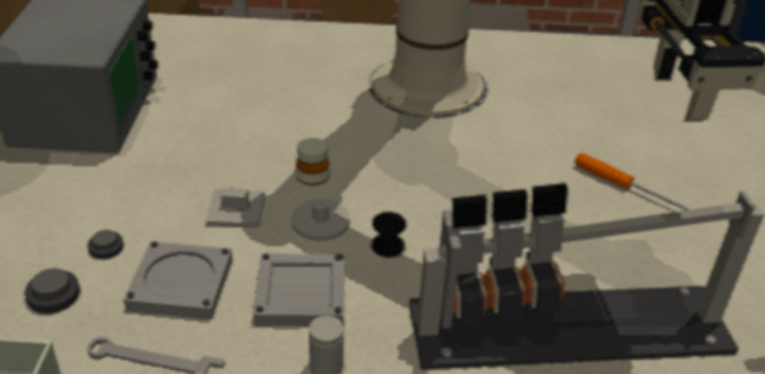

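View pics/t16.png

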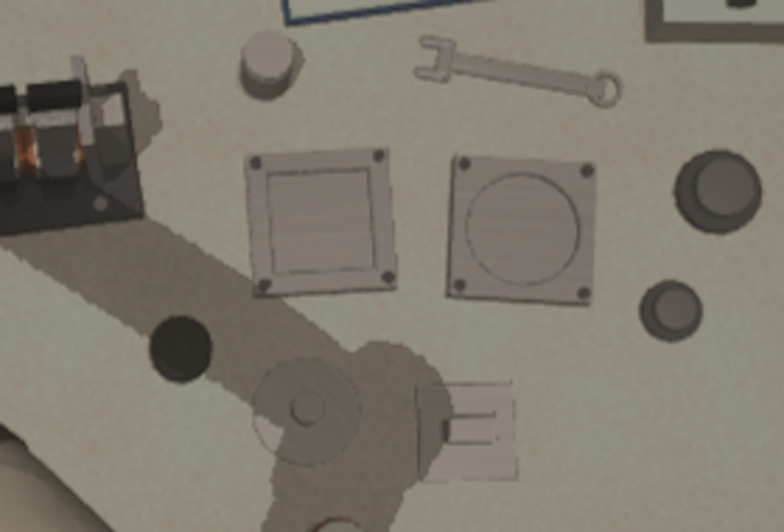

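All three hangers are queued at the stop and touching. The blanks are where they were: round at (360,266), square at (417,273). Round blank next.

```bash
python3 - <<'E'
from h import *
np.set_printoptions(precision=1,suppress=True)
plan([425.5,-164.3,200],0.138)
print('jar',onz('top',371.5,317,60),'spool',onz('top',314,244,48),'cap',onz('top',346,139,75))
E
```

```text
p [507.2 282.4 299.1]; yaw 0.148; tilt 0.3; F [ 0.6 -0.3  0.5]; w 1.0; t 30.25; dyaw(ay=-) -0.01; shift xyz mm [-142.4   99.1 -431.2]; rows 10.78045015016654; 
jar [ 307.6 -189.1   60. ] spool [471.8 -59.   48. ] cap [ 712.1 -130.1   75. ]
```

Call:
step_arm --deltas '[{"x": -0.0005, "y": 0, "z": -0.044, "ax": 0, "ay": 0, "az": 0}, {"x": -0.0005, "y": 0, "z": -0.044, "ax": 0, "ay": 0, "az": 0}, {"x": -0.0005, "y": 0, "z": -0.044, "ax": 0, "ay": 0, "az": 0}, {"x": -0.0005, "y": 0, "z": -0.044, "ax": 0, "ay": 0, "az": 0}, {"x": -0.0005, "y": 0, "z": -0.044, "ax": 0, "ay": 0, "az": 0}, {"x": -0.0005, "y": 0, "z": -0.044, "ax": 0, "ay": 0, "az": 0}, {"x": -0.0005, "y": 0, "z": -0.044, "ax": 0, "ay": 0, "az": 0}, {"x": -0.0005, "y": 0, "z": -0.044, "ax": 0, "ay": 0, "az": 0}, {"x": -0.03, "y": 0.02, "z": -0.025, "ax": 0, "ay": 0, "az": 0}, {"x": -0.03, "y": 0.02, "z": -0.02, "ax": 0, "ay": 0, "az": 0}, {"x": -0.03, "y": 0.02, "z": -0.02, "ax": 0, "ay": 0, "az": 0}, {"x": -0.03, "y": 0.02, "z": -0.02, "ax": 0, "ay": 0, "az": 0}, {"x": 0, "y": 0, "z": 0, "ax": 0, "ay": 0, "az": 0}, {"x": 0, "y": 0, "z": 0, "ax": 0, "ay": 0, "az": 0}]' --grip 0

```text
clock: 31.65
tool_pos: [452.1, -169.3, 219.4]
orientation: [-1.571, 0.0, 0.137]
contact_force: [0.7, 0.7, 0.1]
width: 0.496
```

```bash
python3 - <<'E'
from h import *
plan([425.5,-164.3,60],0.138)
snap('top','t17.png',(300,170,500,330),3.6)
snap('scene','s17.png',(200,100,400,300),3.6)
E
```

```text
p [ 452.1 -169.3  219.4]; yaw 0.137; tilt 0.02; F [0.7 0.7 0.1]; w 0.496; t 31.65; dyaw(ay=-) 0.001; shift xyz mm [-25.7 159.4   8.6]; rows 3.985459853158406;
```

View pics/s17.png

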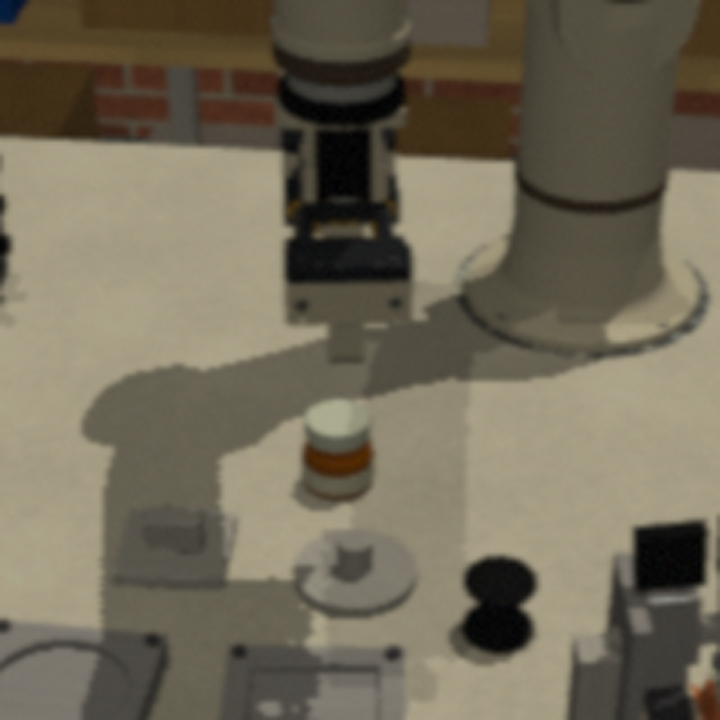

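```bash
python3 - <<'E'
from h import *
np.set_printoptions(precision=1,suppress=True)
print((proj('scene',[425.5,-164.3,23])-[200,100])*3.6, (proj('scene',[425.5,-164.3,36])-[200,100])*3.6)
E
```

```text
[355.2 553.7] [355.1 539.6]
```

Call:
step_arm --deltas '[{"x": -0.0257, "y": 0.03, "z": 0.0086, "ax": 0, "ay": 0, "az": 0}, {"x": 0, "y": 0.045, "z": 0, "ax": 0, "ay": 0, "az": 0}, {"x": 0, "y": 0.045, "z": 0, "ax": 0, "ay": 0, "az": 0}, {"x": 0, "y": 0.03, "z": 0, "ax": 0, "ay": 0, "az": 0}, {"x": 0, "y": 0, "z": 0, "ax": 0, "ay": 0, "az": 0}, {"x": 0, "y": 0, "z": 0, "ax": 0, "ay": 0, "az": 0}, {"x": 0, "y": 0, "z": 0, "ax": 0, "ay": 0, "az": 0}]'

```text
clock: 32.45
tool_pos: [428.2, -163.1, 71.4]
orientation: [-1.572, -0.003, 0.141]
contact_force: [0.1, -0.1, 0.2]
width: 0.501
```

```bash
python3 - <<'E'
from h import *
plan([425.5,-164.3,14],0.138)
snap('scene','s18.png',(250,140,370,280),4.5)
E
```

```text
p [ 428.2 -163.1   71.4]; yaw 0.141; tilt 0.2; F [ 0.1 -0.1  0.2]; w 0.501; t 32.45; dyaw(ay=-) -0.003; shift xyz mm [-2.9 57.4 -0.9]; rows 1.4355830252894222;
```

View pics/s18.png

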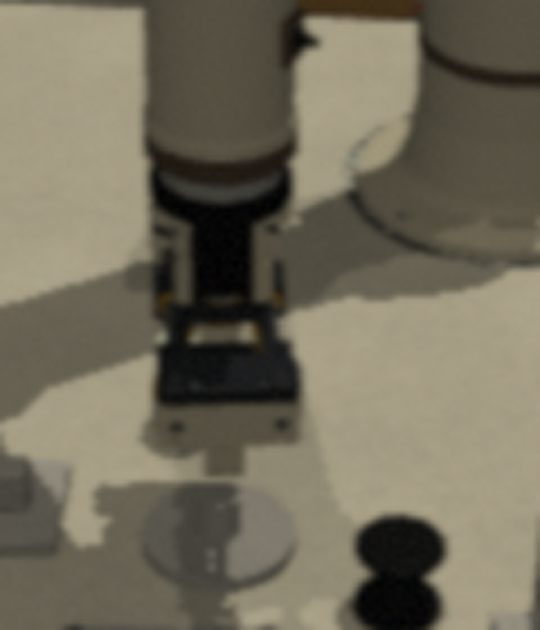

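Call:
step_arm --deltas '[{"x": -0.002, "y": 0.02, "z": -0.001, "ax": 0, "ay": 0, "az": 0}, {"x": 0, "y": 0.02, "z": 0, "ax": 0, "ay": 0, "az": 0}, {"x": 0, "y": 0.01, "z": 0, "ax": 0, "ay": 0, "az": 0}, {"x": 0, "y": 0.005, "z": 0, "ax": 0, "ay": 0, "az": 0}, {"x": 0, "y": 0, "z": 0, "ax": 0, "ay": 0, "az": 0}, {"x": 0, "y": 0, "z": 0, "ax": 0, "ay": 0, "az": 0}]'

```text
clock: 33.1
tool_pos: [424.8, -164.7, 15.3]
orientation: [-1.571, -0.001, 0.14]
contact_force: [0.7, 0.6, 0.2]
width: 0.502
```

```bash
python3 - <<'E'
from h import *
plan([425.5,-164.3,14],0.138)
snap('scene','s19.png',(250,160,350,290),4.5)
E
```

```text
p [ 424.8 -164.7   15.3]; yaw 0.14; tilt 0.07; F [0.7 0.6 0.2]; w 0.502; t 33.1; dyaw(ay=-) -0.002; shift xyz mm [0.7 1.3 0.3]; rows 0.03215274805418979;
```

View pics/s19.png

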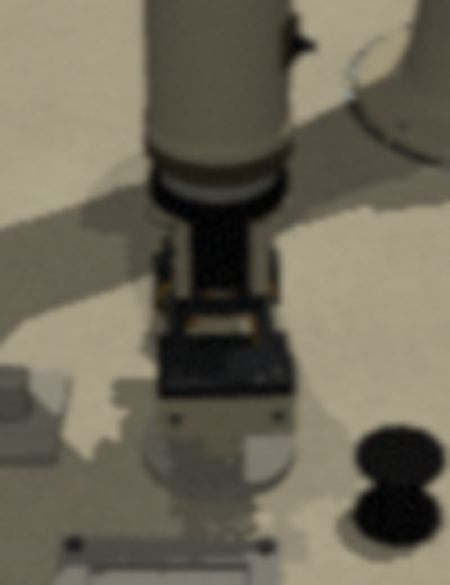

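Call:
step_arm --deltas '[{"x": 0, "y": 0, "z": 0, "ax": 0, "ay": 0, "az": 0}, {"x": 0, "y": 0, "z": 0, "ax": 0, "ay": 0, "az": 0}, {"x": 0, "y": 0, "z": 0, "ax": 0, "ay": 0, "az": 0}, {"x": 0, "y": 0, "z": 0, "ax": 0, "ay": 0, "az": 0}, {"x": 0, "y": 0, "z": 0, "ax": 0, "ay": 0, "az": 0}, {"x": 0, "y": 0, "z": 0, "ax": 0, "ay": 0, "az": 0}]' --grip -1 --force 30

```text
clock: 33.75
tool_pos: [424.7, -164.7, 14.8]
orientation: [-1.571, -0.001, 0.14]
contact_force: [0.3, 0.2, 3.3]
width: 0.277
```

Call:
step_arm --deltas '[{"x": 0, "y": -0.01, "z": 0, "ax": 0, "ay": 0, "az": 0}, {"x": 0, "y": -0.03, "z": 0, "ax": 0, "ay": 0, "az": 0}, {"x": 0, "y": -0.04, "z": 0, "ax": 0, "ay": 0, "az": 0}, {"x": 0, "y": 0, "z": 0, "ax": 0, "ay": 0, "az": 0}]'

```text
clock: 34.15
tool_pos: [426.4, -165.0, 98.3]
orientation: [-1.574, -0.004, 0.14]
contact_force: [0.7, 0.3, -1.5]
width: 0.273
```

```bash
python3 - <<'E'
from h import *
plan([578.6,-344.7,80],0.138)
E
```

```text
p [ 426.4 -165.    98.3]; yaw 0.14; tilt 0.31; F [ 0.7  0.3 -1.5]; w 0.273; t 34.15; dyaw(ay=-) -0.002; shift xyz mm [ 126.1   18.3 -198.9]; rows 4.972849349488324;
```

Call:
step_arm --deltas '[{"x": 0.021, "y": 0, "z": -0.0331, "ax": 0, "ay": 0, "az": 0}, {"x": 0.021, "y": 0, "z": -0.0331, "ax": 0, "ay": 0, "az": 0}, {"x": 0.021, "y": 0, "z": -0.0331, "ax": 0, "ay": 0, "az": 0}, {"x": 0.021, "y": 0, "z": -0.0331, "ax": 0, "ay": 0, "az": 0}, {"x": 0.021, "y": 0, "z": -0.0331, "ax": 0, "ay": 0, "az": 0}, {"x": 0.021, "y": 0.01, "z": -0.0331, "ax": 0, "ay": 0, "az": 0}, {"x": 0, "y": 0.02, "z": 0, "ax": 0, "ay": 0, "az": 0}, {"x": 0, "y": 0, "z": 0, "ax": 0, "ay": 0, "az": 0}, {"x": 0, "y": 0, "z": 0, "ax": 0, "ay": 0, "az": 0}, {"x": 0, "y": 0, "z": 0, "ax": 0, "ay": 0, "az": 0}, {"x": 0, "y": 0, "z": 0, "ax": 0, "ay": 0, "az": 0}]'

```text
clock: 35.25
tool_pos: [576.7, -343.0, 65.6]
orientation: [-1.571, -0.001, 0.141]
contact_force: [-0.3, -0.3, -1.6]
width: 0.276
```

```bash
python3 - <<'E'
from h import *
plan([578.6,-344.7,50],0.138)
snap('top','t20.png'); snap('scene','s20.png')
crop('top','t20.png',(390,150,500,250),7)
crop('scene','s20.png',(150,180,280,340),4.5)
E
```

```text
p [ 576.7 -343.    65.6]; yaw 0.141; tilt 0.06; F [-0.3 -0.3 -1.6]; w 0.276; t 35.25; dyaw(ay=-) -0.003; shift xyz mm [ 1.6 15.6 -1.9]; rows 0.3911849014394658;
```

View pics/t20.png

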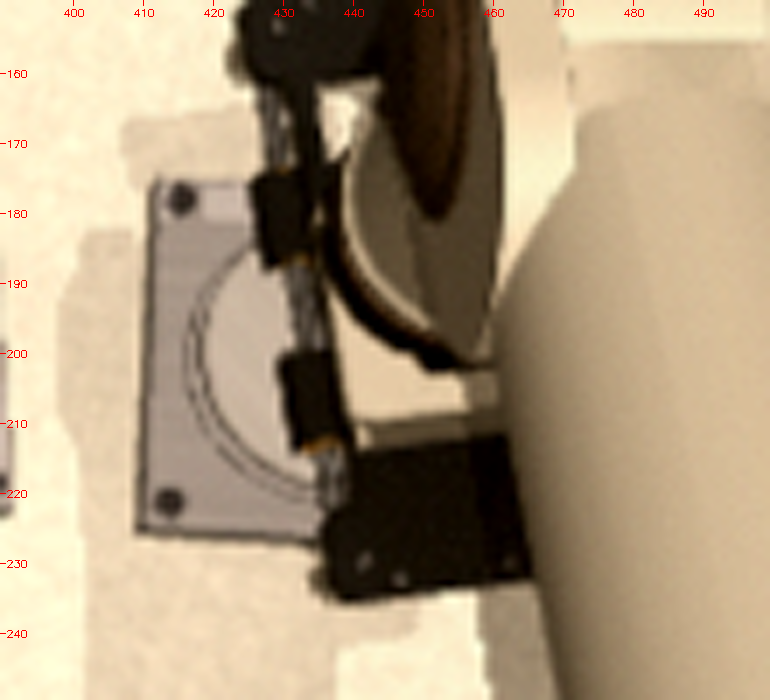

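View pics/s20.png

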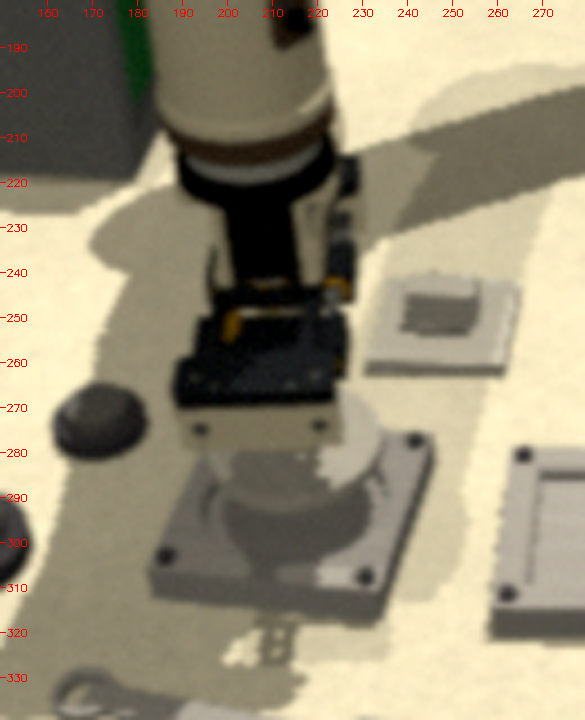

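```bash
python3 - <<'E'
from h import *
from scipy.optimize import least_squares
im=np.load('/tmp/top.npy'); g=cv2.cvtColor(im,cv2.COLOR_RGB2GRAY)
f=lambda x,y:(390+x/7-.5,150+y/7-.5)
def fit(P,z,r):
    X=np.array([onz('top',*f(*p),z)[:2] for p in P])
    s=least_squares(lambda c:np.hypot(*(X-c).T)-r,X.mean(0)+[0,-40]); return s.x,s.fun
print(fit([(248,243),(215,290),(202,350),(218,412),(262,460),(315,490)],60.8,45))
print(fit([(240,245),(200,290),(186,350),(200,420),(245,478),(310,503)],22,47.5))
E
```

```text
(array([ 574.95224273, -341.55282583]), array([ 1.28113574, -0.0830819 , -0.33761661, -0.3433653 , -0.68688199,
        1.70468501]))
(array([ 579.02377011, -344.12076617]), array([ 1.09377961,  0.5637305 , -0.88391571, -0.82302378,  0.72302211,
        0.87850685]))
```

Call:
step_arm --deltas '[{"x": 0.0027, "y": 0.01, "z": -0.0026, "ax": 0, "ay": 0, "az": 0}, {"x": 0, "y": 0.01, "z": 0, "ax": 0, "ay": 0, "az": 0}, {"x": 0, "y": 0.006, "z": 0, "ax": 0, "ay": 0, "az": 0}, {"x": 0, "y": 0, "z": 0, "ax": 0, "ay": 0, "az": 0}, {"x": 0, "y": 0, "z": 0, "ax": 0, "ay": 0, "az": 0}, {"x": 0, "y": 0, "z": 0, "ax": 0, "ay": 0, "az": 0}]'

```text
clock: 35.95
tool_pos: [579.9, -345.7, 38.7]
orientation: [-1.571, -0.0, 0.14]
contact_force: [-0.2, 0.7, -2.2]
width: 0.276
```

```bash
python3 - <<'E'
from h import *
plan([578.6,-344.7,29],0.138)
snap('top','t21.png'); snap('scene','s21.png')
crop('top','t21.png',(390,150,500,250),7)
crop('scene','s21.png',(170,250,260,340),7)
E
```

```text
p [ 579.9 -345.7   38.7]; yaw 0.14; tilt 0.02; F [-0.2  0.7 -2.2]; w 0.276; t 35.95; dyaw(ay=-) -0.002; shift xyz mm [-1.1  9.7  1.2]; rows 0.24329000182789215;
```

View pics/t21.png

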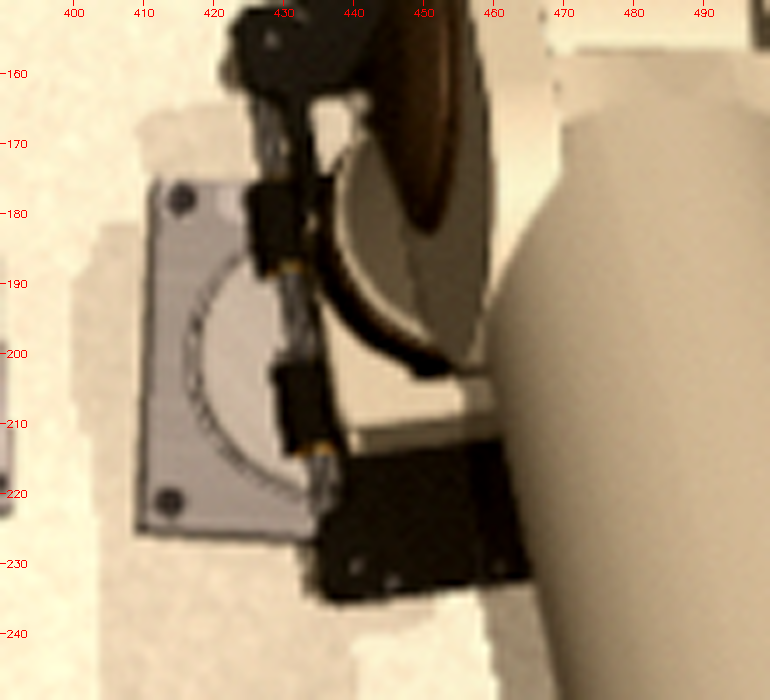

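View pics/s21.png

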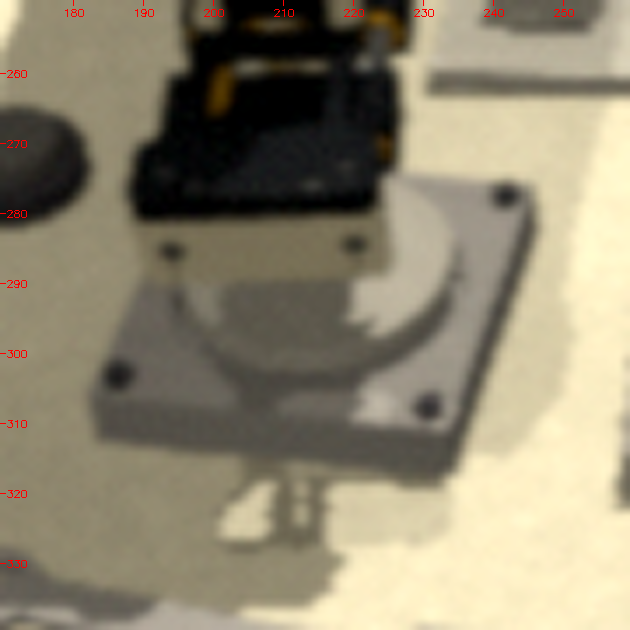

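The disc looks concentric with the cavity in both views. Lowering.

Call:
step_arm --deltas '[{"x": 0, "y": 0.003, "z": 0, "ax": 0, "ay": 0, "az": 0}, {"x": 0, "y": 0.002, "z": 0, "ax": 0, "ay": 0, "az": 0}, {"x": 0, "y": 0.001, "z": 0, "ax": 0, "ay": 0, "az": 0}, {"x": 0, "y": 0, "z": 0, "ax": 0, "ay": 0, "az": 0}, {"x": 0, "y": 0, "z": 0, "ax": 0, "ay": 0, "az": 0}]'

```text
clock: 36.55
tool_pos: [579.6, -345.8, 32.5]
orientation: [-1.571, 0.0, 0.14]
contact_force: [0.4, -0.6, -1.0]
width: 0.278
```

Call:
step_arm --deltas '[{"x": 0, "y": 0.001, "z": 0, "ax": 0, "ay": 0, "az": 0}, {"x": 0, "y": 0.001, "z": 0, "ax": 0, "ay": 0, "az": 0}, {"x": 0, "y": 0, "z": 0, "ax": 0, "ay": 0, "az": 0}, {"x": 0, "y": 0, "z": 0, "ax": 0, "ay": 0, "az": 0}]'

```text
clock: 36.95
tool_pos: [579.6, -345.9, 30.5]
orientation: [-1.571, 0.0, 0.14]
contact_force: [-0.2, -0.3, -3.2]
width: 0.282
```

In the cavity at 30.5 with no force. Down to the floor (28.8 expected), then release.

Call:
step_arm --deltas '[{"x": 0, "y": 0.001, "z": 0, "ax": 0, "ay": 0, "az": 0}, {"x": 0, "y": 0.001, "z": 0, "ax": 0, "ay": 0, "az": 0}, {"x": 0, "y": 0, "z": 0, "ax": 0, "ay": 0, "az": 0}, {"x": 0, "y": 0, "z": 0, "ax": 0, "ay": 0, "az": 0}]'

```text
clock: 37.35
tool_pos: [579.7, -345.9, 28.9]
orientation: [-1.571, -0.0, 0.14]
contact_force: [-2.5, 1.0, 2.2]
width: 0.274
```

Call:
step_arm --deltas '[{"x": 0, "y": 0, "z": 0, "ax": 0, "ay": 0, "az": 0}, {"x": 0, "y": 0, "z": 0, "ax": 0, "ay": 0, "az": 0}, {"x": 0, "y": 0, "z": 0, "ax": 0, "ay": 0, "az": 0}, {"x": 0, "y": 0, "z": 0, "ax": 0, "ay": 0, "az": 0}, {"x": 0, "y": -0.02, "z": 0, "ax": 0, "ay": 0, "az": 0}, {"x": 0, "y": -0.04, "z": 0, "ax": 0, "ay": 0, "az": 0}, {"x": 0, "y": -0.04, "z": 0, "ax": 0, "ay": 0, "az": 0}, {"x": -0.045, "y": 0, "z": 0, "ax": 0, "ay": 0.05, "az": 0}, {"x": -0.045, "y": 0, "z": 0, "ax": 0, "ay": 0.04, "az": 0}, {"x": 0, "y": 0, "z": 0, "ax": 0, "ay": 0, "az": 0}, {"x": 0, "y": 0, "z": 0, "ax": 0, "ay": 0, "az": 0}]' --grip 0

```text
clock: 38.45
tool_pos: [489.3, -357.4, 130.0]
orientation: [-1.573, -0.0, 0.048]
contact_force: [-0.4, 0.1, 0.3]
width: 0.496
```

```bash
python3 - <<'E'
from h import *
plan([409.3,-296.8,80],0.045)
snap('top','t22.png'); snap('scene','s22.png')
crop('top','t22.png',(390,160,500,300),5.6)
crop('scene','s22.png',(170,200,330,340),4.9)
E
```

```text
p [ 489.3 -357.4  130. ]; yaw 0.048; tilt 0.11; F [-0.4  0.1  0.3]; w 0.496; t 38.45; dyaw(ay=-) -0.003; shift xyz mm [-77.2  50.   64.2]; rows 1.93104578980627;
```

View pics/t22.png

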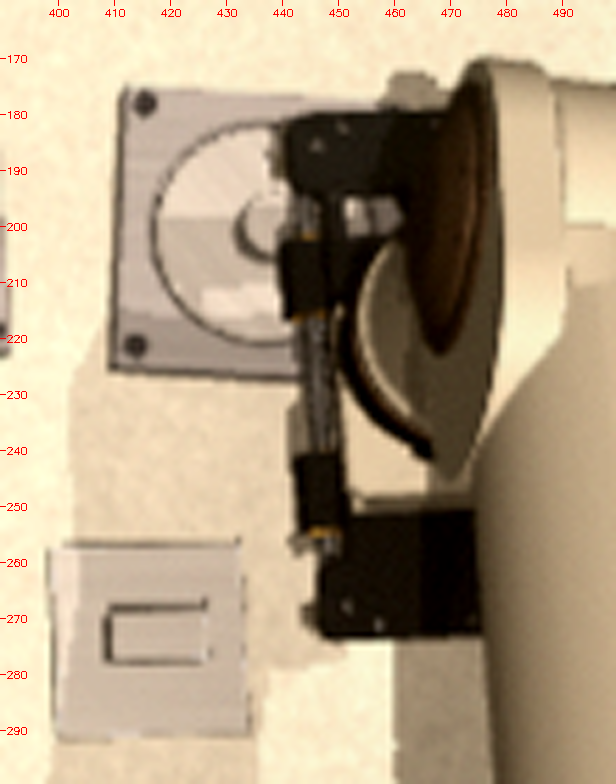

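View pics/s22.png

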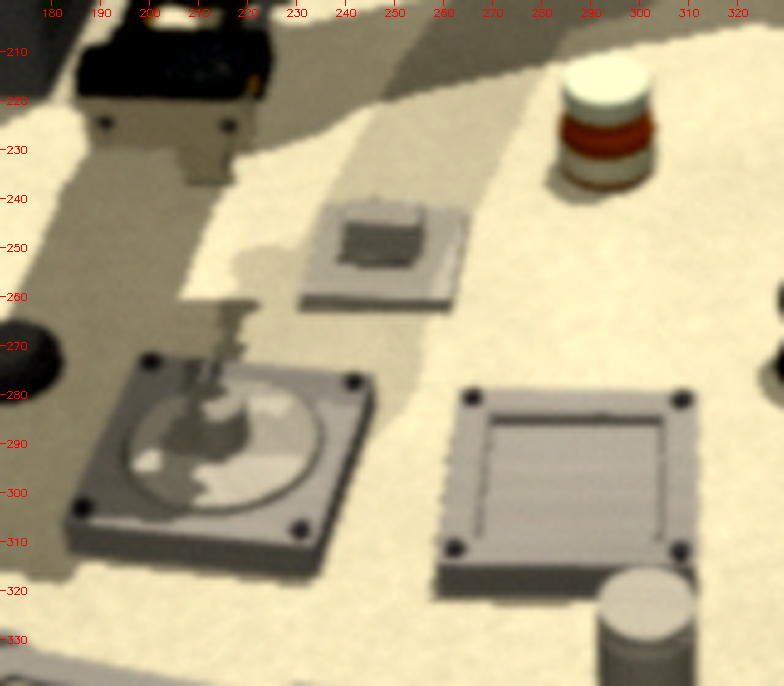

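The round blank sits flush and concentric, with an even gap. The square blank hasn't moved. Grasp it next.

Call:
step_arm --deltas '[{"x": -0.0385, "y": 0, "z": 0.032, "ax": 0, "ay": 0.003, "az": 0}, {"x": -0.0385, "y": 0, "z": 0.032, "ax": 0, "ay": 0, "az": 0}, {"x": 0, "y": 0.035, "z": 0, "ax": 0, "ay": 0, "az": 0}, {"x": 0, "y": 0.035, "z": 0, "ax": 0, "ay": 0, "az": 0}, {"x": 0, "y": 0, "z": 0, "ax": 0, "ay": 0, "az": 0}, {"x": 0, "y": 0, "z": 0, "ax": 0, "ay": 0, "az": 0}, {"x": 0, "y": 0, "z": 0, "ax": 0, "ay": 0, "az": 0}, {"x": 0, "y": 0, "z": 0, "ax": 0, "ay": 0, "az": 0}]'

```text
clock: 39.35
tool_pos: [412.1, -296.4, 60.0]
orientation: [-1.572, -0.002, 0.048]
contact_force: [0.5, -0.7, 0.2]
width: 0.502
```

```bash
python3 - <<'E'
from h import *
plan([409.4,-297,15],0.045)
snap('scene','s23.png',(190,150,300,280),5)
E
```

```text
p [ 412.1 -296.4   60. ]; yaw 0.048; tilt 0.16; F [ 0.5 -0.7  0.2]; w 0.502; t 39.35; dyaw(ay=-) -0.003; shift xyz mm [-2.7 45.  -0.5]; rows 1.1254425083850397;
```

View pics/s23.png

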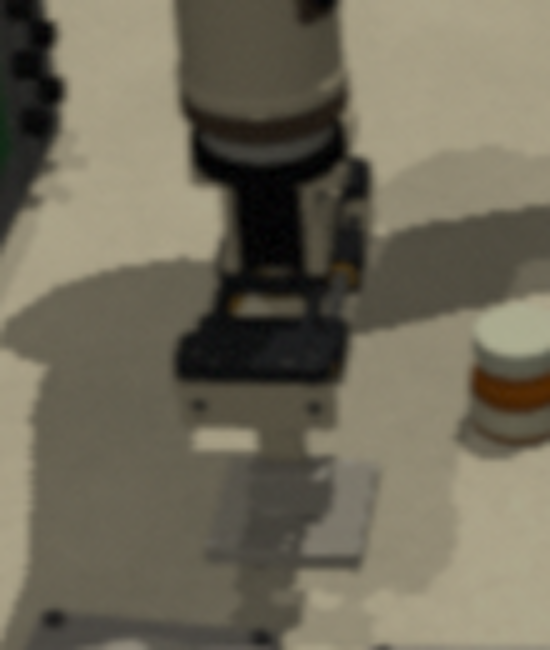

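Call:
step_arm --deltas '[{"x": -0.0027, "y": 0.02, "z": 0, "ax": 0, "ay": 0, "az": 0}, {"x": 0, "y": 0.015, "z": 0, "ax": 0, "ay": 0, "az": 0}, {"x": 0, "y": 0.009, "z": 0, "ax": 0, "ay": 0, "az": 0}, {"x": 0, "y": 0, "z": 0, "ax": 0, "ay": 0, "az": 0}, {"x": 0, "y": 0, "z": 0, "ax": 0, "ay": 0, "az": 0}, {"x": 0, "y": 0, "z": 0, "ax": 0, "ay": 0, "az": 0}]'

```text
clock: 40.0
tool_pos: [408.2, -296.3, 15.0]
orientation: [-1.571, -0.001, 0.047]
contact_force: [-0.1, -0.2, 0.3]
width: 0.499
```

Call:
step_arm --deltas '[{"x": 0, "y": 0, "z": 0, "ax": 0, "ay": 0, "az": 0}, {"x": 0, "y": 0, "z": 0, "ax": 0, "ay": 0, "az": 0}, {"x": 0, "y": 0, "z": 0, "ax": 0, "ay": 0, "az": 0}, {"x": 0, "y": 0, "z": 0, "ax": 0, "ay": 0, "az": 0}, {"x": 0, "y": 0, "z": 0, "ax": 0, "ay": 0, "az": 0}, {"x": 0, "y": 0, "z": 0, "ax": 0, "ay": 0, "az": 0}, {"x": 0, "y": 0, "z": 0, "ax": 0, "ay": 0, "az": 0}]' --grip -1 --force 30

```text
clock: 40.7
tool_pos: [408.0, -296.3, 14.8]
orientation: [-1.571, -0.001, 0.047]
contact_force: [0.5, 0.4, 1.8]
width: 0.216
```

Call:
step_arm --deltas '[{"x": 0, "y": -0.01, "z": 0, "ax": 0, "ay": 0, "az": 0}, {"x": 0, "y": -0.03, "z": 0, "ax": 0, "ay": 0, "az": 0}, {"x": 0, "y": -0.04, "z": 0, "ax": 0, "ay": 0, "az": 0}, {"x": 0, "y": 0, "z": 0, "ax": 0, "ay": 0, "az": 0}, {"x": 0, "y": 0, "z": 0, "ax": 0, "ay": 0, "az": 0}]'

```text
clock: 41.2
tool_pos: [407.4, -296.8, 95.2]
orientation: [-1.572, -0.0, 0.046]
contact_force: [-0.7, -0.6, -1.5]
width: 0.216
```

```bash
python3 - <<'E'
from h import *
plan([584.2,-175.8,80],0.076)
E
```

```text
p [ 407.4 -296.8   95.2]; yaw 0.046; tilt 0.09; F [-0.7 -0.6 -1.5]; w 0.216; t 41.2; dyaw(ay=-) 0.03; shift xyz mm [185.5  15.2 107.3]; rows 4.6371204876273335;
```

Call:
step_arm --deltas '[{"x": 0, "y": 0, "z": 0, "ax": 0, "ay": -0.03, "az": 0}, {"x": 0.0309, "y": 0, "z": 0.0179, "ax": 0, "ay": 0, "az": 0}, {"x": 0.0309, "y": 0, "z": 0.0179, "ax": 0, "ay": 0, "az": 0}, {"x": 0.0309, "y": 0, "z": 0.0179, "ax": 0, "ay": 0, "az": 0}, {"x": 0.0309, "y": 0, "z": 0.0179, "ax": 0, "ay": 0, "az": 0}, {"x": 0.0309, "y": 0, "z": 0.0179, "ax": 0, "ay": 0, "az": 0}, {"x": 0.0309, "y": 0.01, "z": 0.0179, "ax": 0, "ay": 0, "az": 0}, {"x": 0, "y": 0.03, "z": 0, "ax": 0, "ay": 0, "az": 0}, {"x": 0, "y": 0.01, "z": 0, "ax": 0, "ay": 0, "az": 0}, {"x": 0, "y": 0, "z": 0, "ax": 0, "ay": 0, "az": 0}, {"x": 0, "y": 0, "z": 0, "ax": 0, "ay": 0, "az": 0}, {"x": 0, "y": 0, "z": 0, "ax": 0, "ay": 0, "az": 0}]'

```text
clock: 42.4
tool_pos: [584.3, -175.9, 45.4]
orientation: [-1.571, -0.001, 0.076]
contact_force: [-0.1, 0.5, -0.9]
width: 0.213
```

```bash
python3 - <<'E'
from h import *
plan([584.2,-175.8,29],0.076)
snap('top','t24.png'); snap('scene','s24.png')
crop('top','t24.png',(325,150,425,240),7)
crop('scene','s24.png',(240,230,330,330),7)
E
```

```text
p [ 584.3 -175.9   45.4]; yaw 0.076; tilt 0.06; F [-0.1  0.5 -0.9]; w 0.213; t 42.4; dyaw(ay=-) 0.0; shift xyz mm [-0.1 16.4  0.1]; rows 0.41015094315442957;
```

View pics/t24.png

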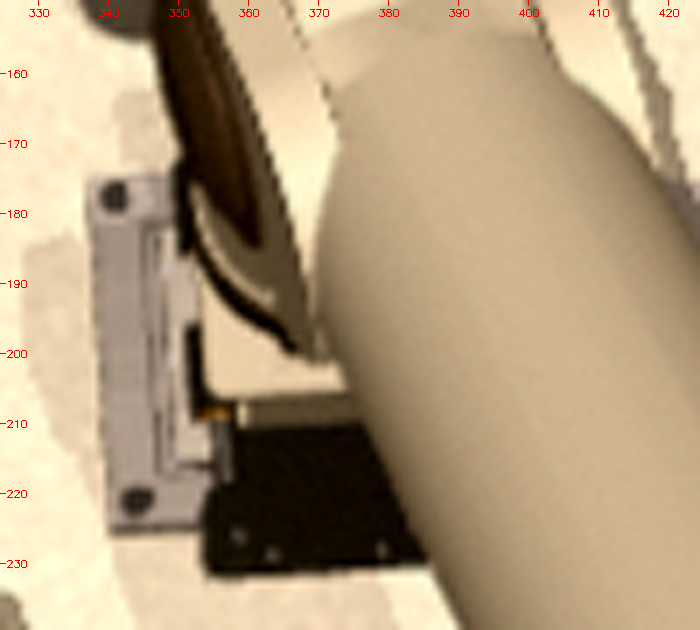

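View pics/s24.png

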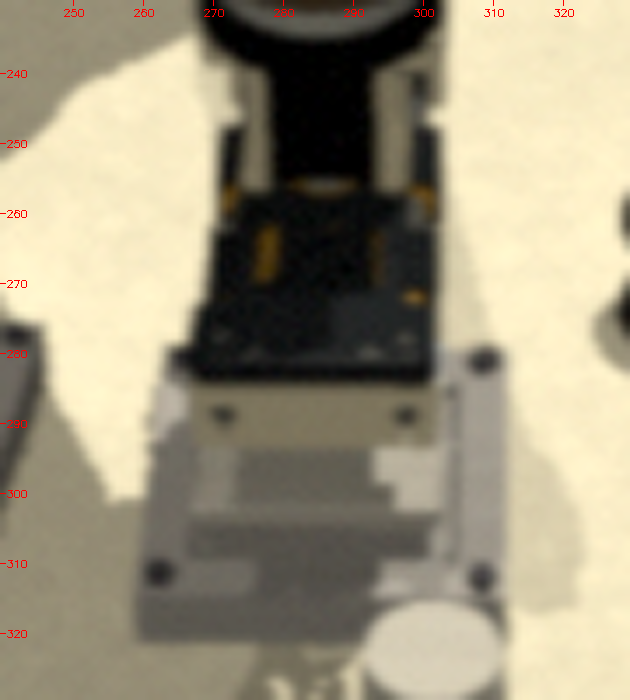

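```bash
python3 - <<'E'
from h import *
crop('top','t24b.png',(336,172,366,224),14,grid=5)
crop('scene','s24b.png',(255,280,320,325),12,grid=5)
g=np.load('/tmp/top.npy').sum(2)
for v in (186,190,194,198,202,206,210): print(v,g[v,340:358])
E
```

```text
186 [306 305 310 308 308 264 295 283 334 347 261 220 238 168 176 287 307 249]
190 [314 313 312 314 313 290 304 313 312 336 343 344 330 320 305 191 138 158]
194 [312 312 311 311 311 298 297 307 280 331 347 348 347 315 359 376 374 321]
198 [308 311 312 313 311 313 256 299 257 329 350 224 142 191 335 371 376 374]
202 [301 314 314 312 314 316 272 301 314 339 345 261 166 156 309 367 376 375]
206 [313 325 323 323 323 319 296 311 320 296 332 303 189 147 164 222 301 315]
210 [312 323 321 323 319 322 307 252 301 277 338 353 286 280 265 212 223 194]
```

View pics/t24b.png

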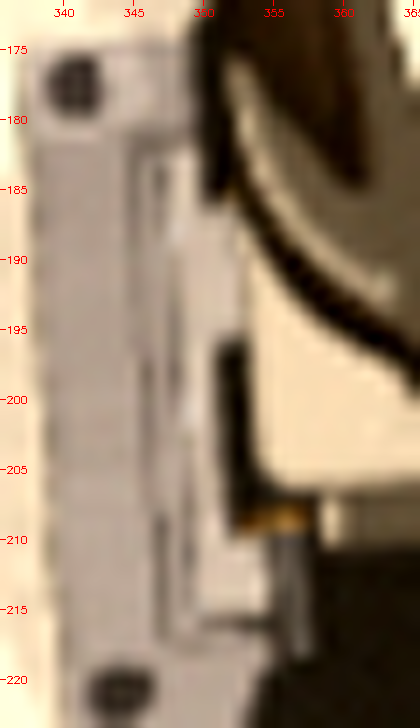

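View pics/s24b.png

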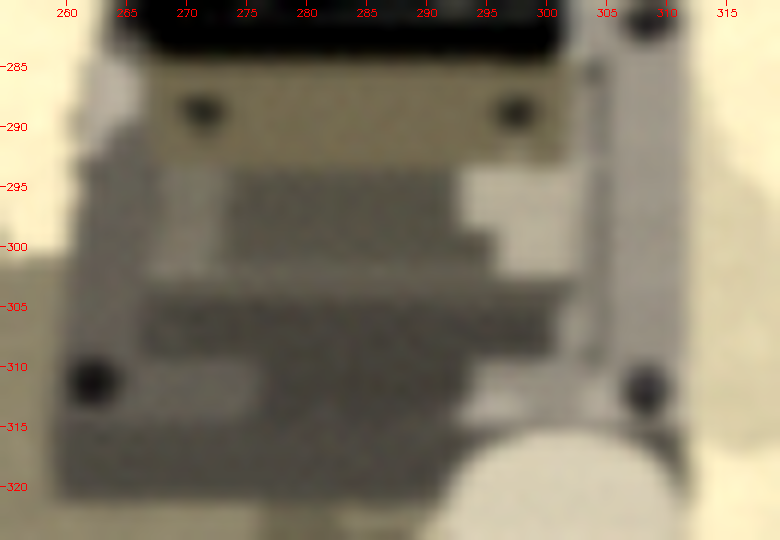

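The gap on the +y side is about 2 px in both views (4.5 mm, nominal 2.5 mm), so I'll shift +2 mm in y before lowering.

Call:
step_arm --deltas '[{"x": 0, "y": 0.003, "z": 0.002, "ax": 0, "ay": 0, "az": 0}, {"x": 0, "y": 0.003, "z": 0, "ax": 0, "ay": 0, "az": 0}, {"x": 0, "y": 0, "z": 0, "ax": 0, "ay": 0, "az": 0}, {"x": 0, "y": 0, "z": 0, "ax": 0, "ay": 0, "az": 0}, {"x": 0, "y": 0, "z": 0, "ax": 0, "ay": 0, "az": 0}]'

```text
clock: 43.0
tool_pos: [584.1, -172.8, 38.6]
orientation: [-1.571, -0.0, 0.077]
contact_force: [-0.5, 0.2, -1.8]
width: 0.215
```

Call:
step_arm --deltas '[{"x": 0, "y": 0.002, "z": 0, "ax": 0, "ay": 0, "az": 0}, {"x": 0, "y": 0.002, "z": 0, "ax": 0, "ay": 0, "az": 0}, {"x": 0, "y": 0.001, "z": 0, "ax": 0, "ay": 0, "az": 0}, {"x": 0, "y": 0, "z": 0, "ax": 0, "ay": 0, "az": 0}, {"x": 0, "y": 0, "z": 0, "ax": 0, "ay": 0, "az": 0}]'

```text
clock: 43.5
tool_pos: [584.0, -172.8, 33.5]
orientation: [-1.571, 0.0, 0.077]
contact_force: [-0.2, -0.1, -2.2]
width: 0.216
```

Call:
step_arm --deltas '[{"x": 0, "y": 0.002, "z": 0, "ax": 0, "ay": 0, "az": 0}, {"x": 0, "y": 0.001, "z": 0, "ax": 0, "ay": 0, "az": 0}, {"x": 0, "y": 0.001, "z": 0, "ax": 0, "ay": 0, "az": 0}, {"x": 0, "y": 0, "z": 0, "ax": 0, "ay": 0, "az": 0}, {"x": 0, "y": 0, "z": 0, "ax": 0, "ay": 0, "az": 0}]'

```text
clock: 44.0
tool_pos: [584.0, -172.9, 29.5]
orientation: [-1.571, 0.0, 0.077]
contact_force: [0.4, -0.1, -1.6]
width: 0.216
```

Call:
step_arm --deltas '[{"x": 0, "y": 0.001, "z": 0, "ax": 0, "ay": 0, "az": 0}, {"x": 0, "y": 0, "z": 0, "ax": 0, "ay": 0, "az": 0}, {"x": 0, "y": 0, "z": 0, "ax": 0, "ay": 0, "az": 0}]'

```text
clock: 44.3
tool_pos: [584.2, -172.8, 28.8]
orientation: [-1.571, -0.0, 0.077]
contact_force: [-1.2, -0.3, 1.7]
width: 0.212
```

Call:
step_arm --deltas '[{"x": 0, "y": 0, "z": 0, "ax": 0, "ay": 0, "az": 0}, {"x": 0, "y": 0, "z": 0, "ax": 0, "ay": 0, "az": 0}, {"x": 0, "y": 0, "z": 0, "ax": 0, "ay": 0, "az": 0}, {"x": 0, "y": 0, "z": 0, "ax": 0, "ay": 0, "az": 0}, {"x": 0, "y": -0.02, "z": 0, "ax": 0, "ay": 0, "az": 0}, {"x": 0, "y": -0.04, "z": 0, "ax": 0, "ay": 0, "az": 0}, {"x": 0, "y": -0.045, "z": 0, "ax": 0, "ay": 0, "az": 0}, {"x": 0, "y": 0, "z": -0.045, "ax": 0, "ay": 0, "az": 0}, {"x": 0, "y": 0, "z": -0.045, "ax": 0, "ay": 0, "az": 0}, {"x": 0, "y": 0, "z": -0.045, "ax": 0, "ay": 0, "az": 0}, {"x": 0, "y": 0, "z": -0.045, "ax": 0, "ay": 0, "az": 0}, {"x": -0.03, "y": 0, "z": -0.035, "ax": 0, "ay": 0, "az": 0}, {"x": -0.03, "y": 0, "z": -0.035, "ax": 0, "ay": 0, "az": 0}, {"x": 0, "y": 0, "z": 0, "ax": 0, "ay": 0, "az": 0}, {"x": 0, "y": 0, "z": 0, "ax": 0, "ay": 0, "az": 0}, {"x": 0, "y": 0, "z": 0, "ax": 0, "ay": 0, "az": 0}]' --grip 0

```text
clock: 45.9
tool_pos: [544.6, -425.3, 134.8]
orientation: [-1.57, -0.002, 0.079]
contact_force: [-0.4, 0.0, 0.4]
width: 0.496
```

```bash
python3 - <<'E'
from h import *
plan([512.5,-471.6,60],0.076)
snap('top','t25.png'); snap('scene','s25.png')
crop('top','t25.png',(325,160,515,300),4.1)
crop('scene','s25.png',(120,200,330,340),3.7)
E
```

```text
p [ 544.6 -425.3  134.8]; yaw 0.079; tilt 0.11; F [-0.4  0.   0.4]; w 0.496; t 45.9; dyaw(ay=-) -0.003; shift xyz mm [-35.5  74.8 -43.8]; rows 1.8712393105217626;
```

View pics/t25.png

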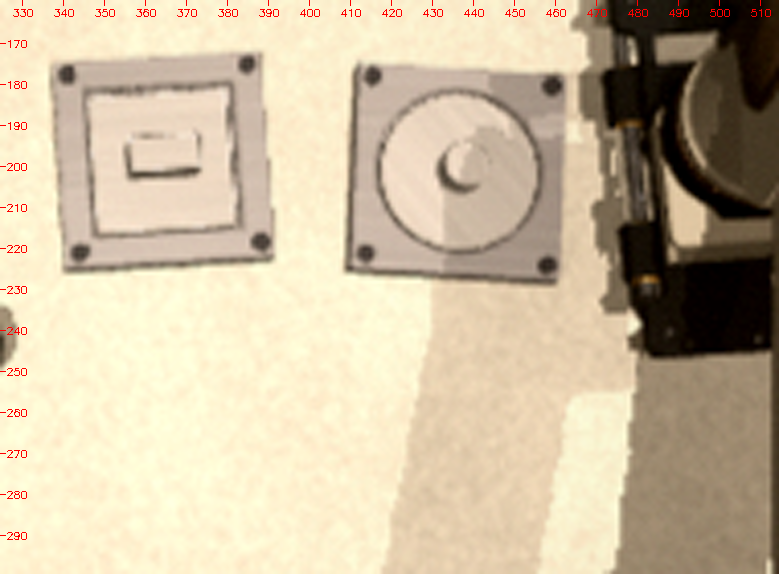

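View pics/s25.png

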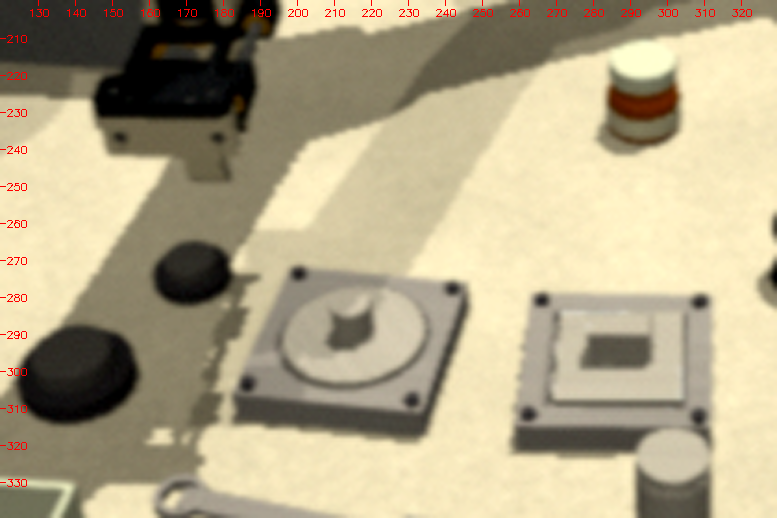

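Both blanks are seated flush with even gaps. Now the smaller button, at scene (172,271) and top (491,230); the larger one is at (140,299) and (507,188). I'll close the gripper and measure the button's height.

```bash
python3 - <<'E'
from h import *
np.set_printoptions(precision=1,suppress=True)
crop('scene','s26.png',(155,255,190,285),20,grid=5)
for v in(269,270,271): print(tri((172.2,v),(490.6,230)))
E
```

```text
(array([ 511.7, -471. ,   22.3]), np.float64(0.11757237172295595))
(array([ 512.1, -471.5,   19.4]), np.float64(0.5501378526913304))
(array([ 512.5, -472.1,   16.4]), np.float64(0.9838056310625668))
```

View pics/s26.png

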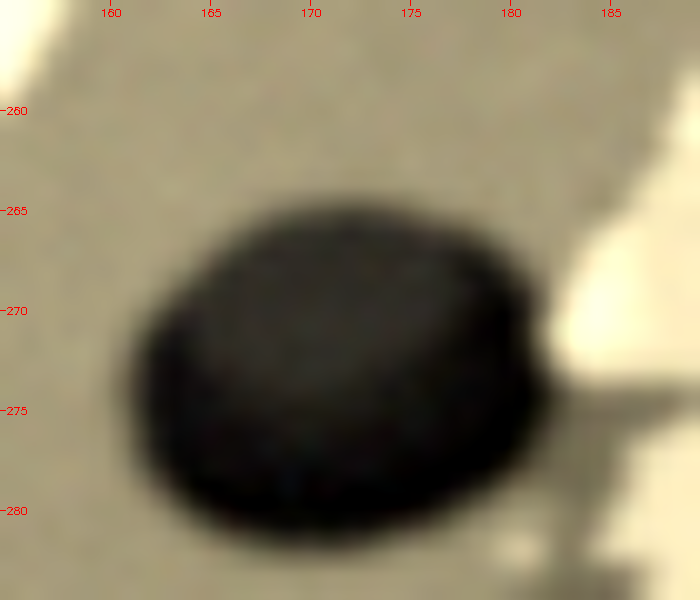

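Call:
step_arm --deltas '[{"x": -0.0355, "y": 0.01, "z": -0.035, "ax": 0, "ay": 0, "az": 0}, {"x": 0, "y": 0.015, "z": -0.0088, "ax": 0, "ay": 0, "az": 0}, {"x": 0, "y": 0, "z": 0, "ax": 0, "ay": 0, "az": 0}, {"x": 0, "y": 0, "z": 0, "ax": 0, "ay": 0, "az": 0}, {"x": 0, "y": 0, "z": 0, "ax": 0, "ay": 0, "az": 0}, {"x": 0, "y": 0, "z": 0, "ax": 0, "ay": 0, "az": 0}, {"x": 0, "y": 0, "z": 0, "ax": 0, "ay": 0, "az": 0}]' --grip -1

```text
clock: 46.7
tool_pos: [513.0, -471.6, 109.5]
orientation: [-1.571, -0.001, 0.079]
contact_force: [0.1, 0.6, -0.5]
width: 0.003
```

```bash
python3 - <<'E'
from h import *
plan([512,-471.6,40],0.076)
snap('scene','s27.png',(110,150,250,310),4.4)
E
```

```text
p [ 513.  -471.6  109.5]; yaw 0.079; tilt 0.06; F [ 0.1  0.6 -0.5]; w 0.003; t 46.7; dyaw(ay=-) -0.003; shift xyz mm [-1.  69.5  0.1]; rows 1.7373856041257354;
```

View pics/s27.png

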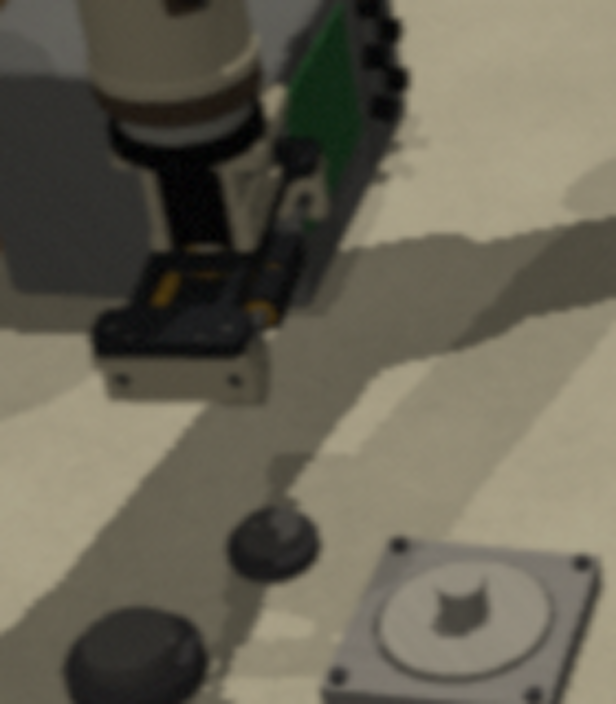

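Call:
step_arm --deltas '[{"x": -0.001, "y": 0.035, "z": 0, "ax": 0, "ay": 0, "az": 0}, {"x": 0, "y": 0.035, "z": 0, "ax": 0, "ay": 0, "az": 0}, {"x": 0, "y": 0.01, "z": 0, "ax": 0, "ay": 0, "az": 0}, {"x": 0, "y": 0, "z": 0, "ax": 0, "ay": 0, "az": 0}, {"x": 0, "y": 0, "z": 0, "ax": 0, "ay": 0, "az": 0}, {"x": 0, "y": 0, "z": 0, "ax": 0, "ay": 0, "az": 0}]'

```text
clock: 47.35
tool_pos: [512.5, -473.3, 31.0]
orientation: [-1.573, -0.003, 0.077]
contact_force: [0.8, -0.9, -0.3]
width: 0.003
```

Call:
step_arm --deltas '[{"x": 0, "y": 0.002, "z": 0, "ax": 0, "ay": 0, "az": 0}, {"x": 0, "y": 0.002, "z": 0, "ax": 0, "ay": 0, "az": 0}, {"x": 0, "y": 0, "z": 0, "ax": 0, "ay": 0, "az": 0}, {"x": 0, "y": 0, "z": 0, "ax": 0, "ay": 0, "az": 0}]'

```text
clock: 47.75
tool_pos: [510.9, -472.7, 24.8]
orientation: [-1.571, -0.0, 0.077]
contact_force: [0.2, -0.5, 0.1]
width: 0.008
```

```bash
python3 - <<'E'
from h import *
plan([512,-471.6,20],0.076)
snap('scene','s28.png',(120,170,230,310),4.6)
snap('top','t28.png',(440,150,550,290),4.6)
E
```

```text
p [ 510.9 -472.7   24.8]; yaw 0.077; tilt 0.01; F [ 0.2 -0.5  0.1]; w 0.008; t 47.75; dyaw(ay=-) -0.001; shift xyz mm [1.1 4.8 1. ]; rows 0.12005078280184796;
```

View pics/s28.png

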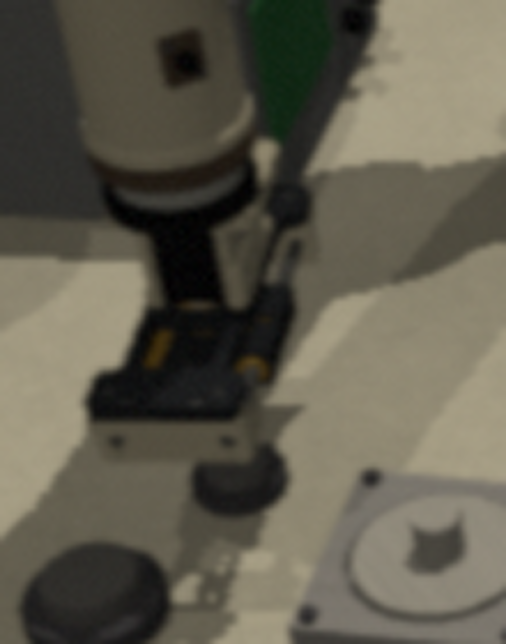

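View pics/t28.png

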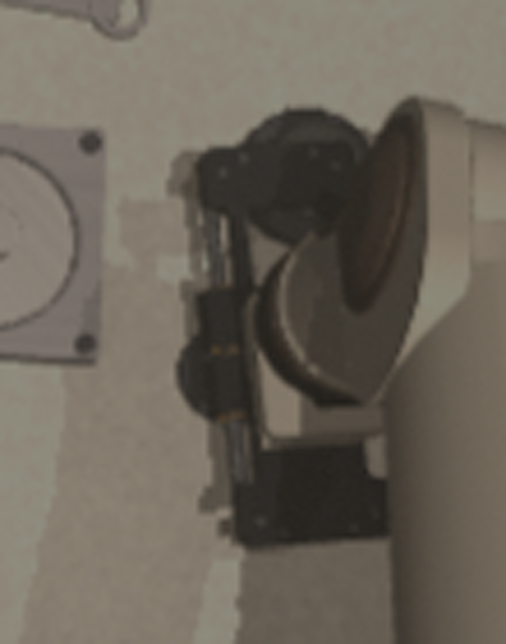

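Call:
step_arm --deltas '[{"x": 0.001, "y": 0.002, "z": 0.001, "ax": 0, "ay": 0, "az": 0}, {"x": 0, "y": 0.002, "z": 0, "ax": 0, "ay": 0, "az": 0}, {"x": 0, "y": 0, "z": 0, "ax": 0, "ay": 0, "az": 0}]'

```text
clock: 48.15
tool_pos: [512.2, -471.5, 20.7]
orientation: [-1.571, -0.0, 0.077]
contact_force: [0.0, 0.9, 2.3]
width: 0.007
```

Call:
step_arm --deltas '[{"x": 0, "y": 0.002, "z": 0, "ax": 0, "ay": 0, "az": 0}, {"x": 0, "y": 0.001, "z": 0, "ax": 0, "ay": 0, "az": 0}, {"x": 0, "y": 0, "z": 0, "ax": 0, "ay": 0, "az": 0}]'

```text
clock: 48.45
tool_pos: [512.2, -471.5, 17.9]
orientation: [-1.571, -0.0, 0.077]
contact_force: [-0.1, 0.4, 3.8]
width: 0.005
```

Call:
step_arm --deltas '[{"x": 0, "y": 0.001, "z": 0, "ax": 0, "ay": 0, "az": 0}, {"x": 0, "y": 0.001, "z": 0, "ax": 0, "ay": 0, "az": 0}, {"x": 0, "y": 0, "z": 0, "ax": 0, "ay": 0, "az": 0}]'

```text
clock: 48.75
tool_pos: [512.3, -471.5, 16.4]
orientation: [-1.571, -0.0, 0.077]
contact_force: [-0.5, 1.4, 7.7]
width: 0.004
```

Call:
step_arm --deltas '[{"x": 0, "y": 0.001, "z": 0, "ax": 0, "ay": 0, "az": 0}, {"x": 0, "y": 0, "z": 0, "ax": 0, "ay": 0, "az": 0}, {"x": 0, "y": 0, "z": 0, "ax": 0, "ay": 0, "az": 0}]'

```text
clock: 49.05
tool_pos: [512.3, -471.6, 16.3]
orientation: [-1.572, -0.0, 0.077]
contact_force: [-3.5, 2.5, 12.1]
width: 0.006
```

The force jumped to 12 N with no further travel, so the button is bottomed. I'll let go and retract clear.

Call:
step_arm --deltas '[{"x": 0, "y": -0.01, "z": 0, "ax": 0, "ay": 0, "az": 0}, {"x": 0, "y": -0.03, "z": 0, "ax": 0, "ay": 0, "az": 0}, {"x": 0, "y": -0.045, "z": 0, "ax": 0, "ay": 0, "az": 0}, {"x": 0, "y": -0.045, "z": 0, "ax": 0, "ay": 0, "az": 0}, {"x": 0, "y": -0.045, "z": 0, "ax": 0, "ay": 0, "az": 0}, {"x": -0.03, "y": 0, "z": -0.03, "ax": 0, "ay": 0, "az": 0}, {"x": -0.03, "y": 0, "z": -0.03, "ax": 0, "ay": 0, "az": 0}, {"x": -0.03, "y": 0, "z": -0.03, "ax": 0, "ay": 0, "az": 0}, {"x": 0, "y": 0, "z": 0, "ax": 0, "ay": 0, "az": 0}, {"x": 0, "y": 0, "z": 0, "ax": 0, "ay": 0, "az": 0}, {"x": 0, "y": 0, "z": 0, "ax": 0, "ay": 0, "az": 0}, {"x": 0, "y": 0, "z": 0, "ax": 0, "ay": 0, "az": 0}]'

```text
clock: 50.25
tool_pos: [430.7, -566.4, 189.7]
orientation: [-1.57, -0.001, 0.08]
contact_force: [0.1, -0.1, 0.2]
width: 0.007
```

```bash
python3 - <<'E'
from h import *
plan([512,-471.6,20],0.076)
snap('scene','s29.png'); snap('top','t29.png')
crop('scene','s29.png',(110,190,570,350),1.7,grid=20)
crop('top','t29.png',(90,120,530,310),1.8,grid=20)
E
```

```text
p [ 430.7 -566.4  189.7]; yaw 0.08; tilt 0.06; F [ 0.1 -0.1  0.2]; w 0.007; t 50.25; dyaw(ay=-) -0.004; shift xyz mm [ 88.3 169.7  88.3]; rows 4.242985474795483;
```

View pics/s29.png

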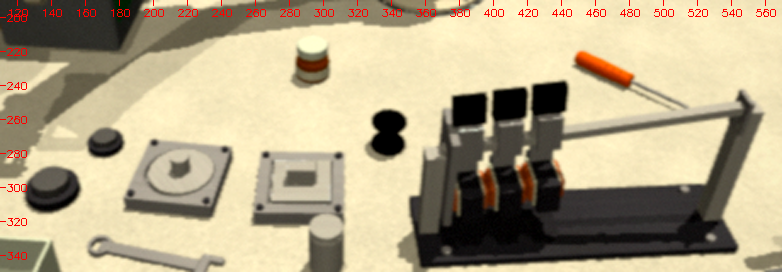

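View pics/t29.png

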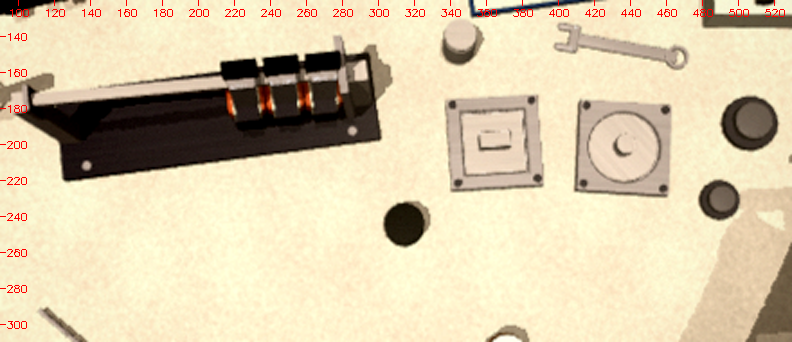

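Everything is in place. The three hangers are queued at scene u≈385, 408 and 433, both blanks are seated, the bystanders haven't moved and the arm is clear. Handing in.

```bash
python3 -c "
from h import *
print(workorder.sign_off()); print(telemetry.get_state()['clock'])"
```

```text
the job is handed in; nothing more can be done
None
the job is handed in; nothing more can be done
```

The job is handed in after about 50 s of robot time, with everything in place in the final pictures; sign-off gives no verdict.

- **Transformers:** only three hangers were on the bench. I hung each one at the loading place and let it go there. Each ran down by itself, and all three are queued, touching, against the stop.
- **Cover blanks:** both are seated in their matching dies. The grip height at release put each blank's underside at the expected cavity-floor height, within 1 mm. The gaps around them look even in both views. Neither blank was seen to be knocked aside.
- **Ready button:** I pressed the smaller one until it stopped (about 6 mm of travel, 12 N) and let go before retracting.
- **Final pictures:** the bystanders looked unmoved, except that the flux jar and driver were partly cut off in my last enlarged top view. The arm was clear of everything.

The only disagreement was in position readings. Camera and arm readings differed by 2–3 mm over the dies, so I corrected against the visible gaps before lowering; no check failed.

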